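# Gauge a dowel through shrinking rings

## Task

Take the wooden dowel from its rest and slide it, tapered end first, through the yellow ring, then the blue ring, until the small red ring stops it. Gently press on until the red ring just gives and slips back a few millimetres in its stiff slide, without driving it near its end stop or jamming the dowel in the rings. Let go, leaving the dowel lying in the rings and the glue, tape and wood strip where they are.

Things in the scene. Friction and masses are not known exactly. Their poses are not given: they have to be found in the camera images.
- dowel: round light wooden dowel, 250 mm long, 20 mm in diameter, about 60 g, lying level in the rest. Origin at the middle of its length, on its axis; x runs along it to the tapered end (the last 8 mm narrow to 10 mm diameter); the blunt tail has a green band. At the end the front 155 mm must be free of fingers: grip it some 80 mm behind the middle, towards the tail
- dowel_nose (a point): centre of the tapered end face of the dowel (axes as the dowel)
- dowel_tail (a point): centre of the blunt tail face of the dowel (axes as the dowel)
- rest: fixed wooden rest: base board 60 mm wide, 10 mm thick, from 52 mm behind to 73 mm ahead of the origin; two V posts 12 mm thick, 30 mm behind and 50 mm ahead of it, 47 mm high. At the start the dowel's middle is over the origin (within 3 mm), its axis 45 mm above the table, its x along the rest's x. Origin on the table; z up
- gauge: fixed gauge: base board 235 x 100 x 15 mm (x from -25 to 210 mm) with three upright rings in a row, yellow, blue, red, on one level axis 85 mm above the table along the gauge's x; the dowel goes in towards +x. Rings are 10 mm thick, 56 mm outside, tops 113 mm above the table. Origin on the table under the yellow ring's front face; z up. Friction everywhere varies by 20 percent
- gauge_mouth (a point): centre of the front face of the yellow ring, fixed, hole 25 mm; on the ring axis, 85 mm above the table, x = 0 of the gauge (axes as the gauge)
- gauge_blue (a point): point on the ring axis at x = 60 mm of the gauge, in the front face of the blue ring, hole 22.5 mm. The ring itself stands loosely and may sit up to 2 mm to either side of this point (not measured); it shifts sideways under about 2 N
- gauge_red (a point): point on the ring axis at x = 105 mm of the gauge: the nearest place of the front face of the red stop ring, hole 15 mm. The ring stands anywhere from here to 30 mm farther on (set differently each time, not measured). The tapered tip enters it about 4 mm and is stopped
- stop_ring (a joint): how far the red ring has slipped back in its slide, m: 0 at the start, end stop at 0.018. It holds still until pushed with about 7 N along +x of the gauge, then slips and stays where it is left (no spring). A few mm is right, 3 to 10 mm; slipping back uncovers a green strip in front of its foot
- glue: bystander: yellow glue bottle, 56 mm in diameter, 150 mm high, origin under its base
- tape: bystander: orange tape roll lying flat, 90 mm across, 24 mm high, origin under its middle
- strip: bystander: wood strip 160 x 35 x 12 mm lying flat, origin under its middle, long side along its x

How it is judged (in metres and radians):
On the way, in this order (a step that is already met when the one before it is completed fails the run):
1. the tapered end of the dowel is in the yellow ring and the red ring has not moved (x of dowel_nose in the frame of gauge between 0.012 and 0.075 m and angle between the x axis of dowel and the x axis of gauge, either way round below 0.15 rad and value of joint stop_ring below 0.001 m and y of dowel_nose in the frame of gauge between -0.008 and 0.008 m and z of dowel_nose in the frame of gauge between 0.077 and 0.093 m), for 0.05 s.
2. the tapered end has come through the blue ring (x of dowel_nose in the frame of gauge above 0.08 m and angle between the x axis of dowel and the x axis of gauge, either way round below 0.12 rad and value of joint stop_ring below 0.001 m and y of dowel_nose in the frame of gauge between -0.008 and 0.008 m and z of dowel_nose in the frame of gauge between 0.077 and 0.093 m), for 0.05 s.
3. pressed by the dowel, the red ring has slipped back at least 2 mm (x of dowel_nose in the frame of gauge above 0.105 m and value of joint stop_ring above 0.002 m), for 0.1 s.
At the end, for the whole second after the job is handed in: the dowel lies released and at rest through all the rings along the gauge axis (within 0.12 rad), its tapered tip at least 105 mm beyond the yellow ring's front face and within 8 mm of the axis sideways and in height, and the red ring has slipped back 2 to 12 mm (all of step 3 and value of joint stop_ring below 0.012 m and y of dowel_nose in the frame of gauge between -0.008 and 0.008 m and z of dowel_nose in the frame of gauge between 0.077 and 0.093 m and angle between the x axis of dowel and the x axis of gauge, either way round below 0.12 rad and linear speed of dowel below 0.02 m/s and contact force between the fingers and dowel below 0.1 N); the robot touches nothing.
It fails at once if the dowel is jammed against the gauge's yellow or blue ring or base with more than 20 N (contact force between dowel and gauge above 20 N).
It fails at once if the red ring is pushed back 12 mm or more, close to its end stop (value of joint stop_ring above 0.012 m).
It fails at once if the red ring is moved before the dowel's tip has reached it (value of joint stop_ring above 0.002 m and x of dowel_nose in the frame of gauge below 0.095 m).
It fails at once if a bystander (glue, tape or strip) is moved more than 20 mm (distance of any of glue, tape, strip from where it was at the start of the episode above 0.02 m).
It also fails if it takes over 48 s, if anything falls off the work surface, if the arm or the gripper's body presses on something with over 40 N, if the wrist force passes 120 N, or if a joint passes its speed limit or range.

## Robot

A 6-joint arm with a two-finger parallel gripper is mounted at the origin on the work surface. World frame = base frame: x ahead of the robot, y to its left, z up, the work surface at z = 0. Lengths are in m, angles in degrees, forces in N, time in s.
With the tool pointing down it reaches from about 0.35 to 0.875 m from the base axis. Payload 4.2 kg.
Tool frame: the origin (TCP) lies midway between the tips of the shut fingers; the grasp point (between the pads) lies 19 mm behind it (r.grasp_offset is the distance from the TCP to the grasp point, in m); z points along the fingers, y is the direction in which the jaws open and shut (so a half turn about z gives the same grasp; the last joint's range is limited). The gripper opens to 87 mm and grips with 3 to 60 N. Pads are 19 mm wide; open, the fingers measure 117 mm over their backs; the gripper's body (75 mm by 190 mm) begins 51 mm behind the grasp point.
Start: joints at [89.473, 22.042, 0.453, 0, -68.411, -14.817], TCP at [0.165, 0.603, 0.223] pointing down, gripper open.
Joint ranges: [-179.83, 179.83], [-69.29, 118.12], [-61.27, 80.66], [-181.25, 117.63], [-171.15, -9.14], [-177.46, 177.46]. Speed limits (degrees/s): [159.86, 159.86, 180, 180, 180, 180].

## Interface

Orientations are given as a 3x3 rotation matrix whose columns are the frame's x, y, z axes.
In Python, from station import r gives the robot as it stands.
- The arm moves only by the shell command python3 -m crank 'ROWS'. ROWS is JSON, a list of rows, each a list of 3 entries, a list of its own where there are three numbers: the closure, from -1 (fully open) to 1 (shut), so that 0 is half open, then the shift along the tool's x, y, z as a fraction of full scale, then the turn, a rotation vector about the tool's x, y, z as a fraction of full scale. In form: [[fingers, [dx, dy, dz], [wx, wy, wz]], ...]. A call has 1 to 8 rows; each row shifts and turns the commanded pose from where the row before left it, along the tool's axes as they then stand; what a row does not reach is not made up. Full scale, the value 1, is 100 mm for a shift and 45 degrees for a turn. A row lasts 1/10 s, in which the tool goes at most 50 mm and 8.59 degrees, less where a joint would pass 70% of its speed; a pose out of reach is approached as far as the arm can. A call with a number of a shift or a turn outside -1 to 1 is refused whole. A call with a gripper value outside its range is refused whole. The fingers move at their own pace and stop on an object; the grip force is fixed at half the most. Time passes only in rows, so rows that do not move let the fingers close. It gives the time, the measured TCP pose, the force and the opening at its end, in the units of the state.
- r.sense(): the state, without advancing time (a new reading comes with each control period).
- r.capture(name): name is "scene" or "side" or "wrist"; returns a dict with "img" (480x640x3 uint8, blue, green, red), "fx", "fy", "cx", "cy" (pixels), "dist" ([k1, k2, p1, p2, k3] as OpenCV has them; the pictures are not rectified), "R" (3x3) and "t" (3): a world point X has camera coordinates R X + t. Camera axes: x right, y down, z forward; pixel columns grow to the right and rows downward; lengths in m; the calibration is good to about 2 mm. A picture is of the moment at which its call begins. There is no depth.
- r.finish_job(): hands the job in, once; it reports no verdict.
The state is a dict: "time_s": time; "joints": joint angles; "joint_velocities": joint speeds; "effort": joint torques, N m; "tcp_pos": TCP position; "ee_rot": TCP orientation; "wrist_force": force on the tool from outside, world axes, zero at the start; "moment": the same for the moment, N m; "gripper_width": opening from 0.0 (shut) to 1.0 (fully open).
Only numpy, scipy, OpenCV 4.12 (cv2) and the standard library are available. Lean on these libraries where they do the work, as an engineer would, in place of code of your own. Each camera call takes 0.05 s, during which the arm holds its last target.

## Working session

There is one attempt and no reset: what is moved stays moved. The work goes in short steps, Python scripts to look and compute and a shell command to move; the robot and the scene stay as the last step left them, time stands still between calls to the robot, and variables do not carry over. Pictures are saved under pics/ and viewed, and the job is handed in when it is done.

```bash
ls; mkdir -p pics; python3 - <<'E'
from station import r
import cv2
s=r.sense();print(s)
for n in("scene","side","wrist"):
    c=r.capture(n);cv2.imwrite(f"pics/{n}0.png",c["img"]);print(n,c["fx"],c["fy"],c["cx"],c["cy"],c["dist"],c["R"],c["t"])
print(r.grasp_offset)
E
```

```text
pics
{'time_s': 0.0, 'joints': array([ 8.94730213e+01,  2.20904148e+01,  3.80576615e-01, -2.99123396e-02,
       -6.84123738e+01, -1.48175261e+01]), 'joint_velocities': array([ 0.07569173,  0.00034395, -0.06357002,  0.08635105, -0.0380742 ,
        0.08157121]), 'effort': array([ 5.70744196e-04, -3.90671003e+01,  1.87408268e+01,  4.22003120e+00,
        1.10350270e-02, -1.90228438e-04]), 'tcp_pos': array([0.16519635, 0.60214442, 0.22146632]), 'ee_rot': array([[ 9.64301198e-01, -2.64807372e-01, -5.05045827e-04],
       [-2.64807843e-01, -9.64298852e-01, -2.12839717e-03],
       [ 7.66001488e-05,  2.18615603e-03, -9.99997607e-01]]), 'wrist_force': array([-0.08498637,  0.09441858, -0.59037787]), 'moment': array([-0.027385  ,  0.05672073,  0.0254078 ]), 'gripper_width': 1.0025704749869928}
scene 499.0646341067664 499.0646341067664 324.92372676345053 246.7952031124618 [-0.13877461  0.          0.          0.          0.        ] [[ 0.60080161  0.79925603  0.01507381]
 [ 0.46230832 -0.33201081 -0.82221642]
 [-0.65215676  0.50095769 -0.56897534]] [-0.34479208 -0.18168867  1.46453563]
side 516.974944750048 516.974944750048 323.733837110249 250.31038085350008 [-0.14319418  0.          0.          0.          0.        ] [[ 0.85670526 -0.51559454  0.01477723]
 [-0.28198903 -0.49215332 -0.82356985]
 [ 0.43190078  0.7013896  -0.56702234]] [-0.42562708  0.21239964  1.02854657]
wrist 347.82863535544294 347.82863535544294 320.59174178346876 239.0684362921773 [-0.04479898  0.          0.          0.          0.        ] [[-0.26371163 -0.96459971  0.00189102]
 [-0.91797693  0.2515666   0.30664734]
 [-0.29626765  0.07913056 -0.95182132]] [ 0.62481809 -0.03575245  0.39197535]
0.0187
```

View pics/scene0.png

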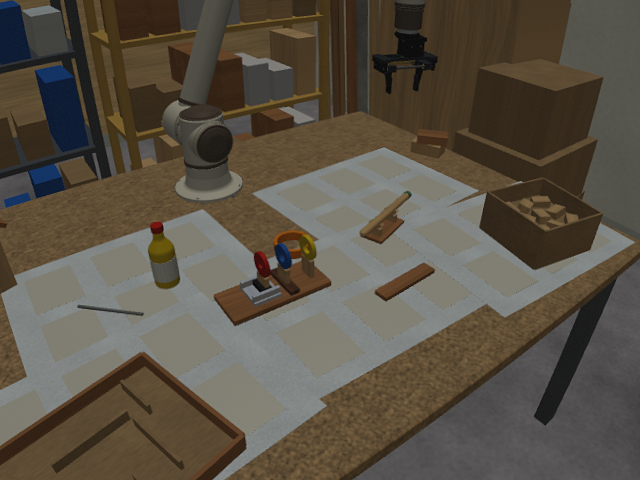

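View pics/side0.png

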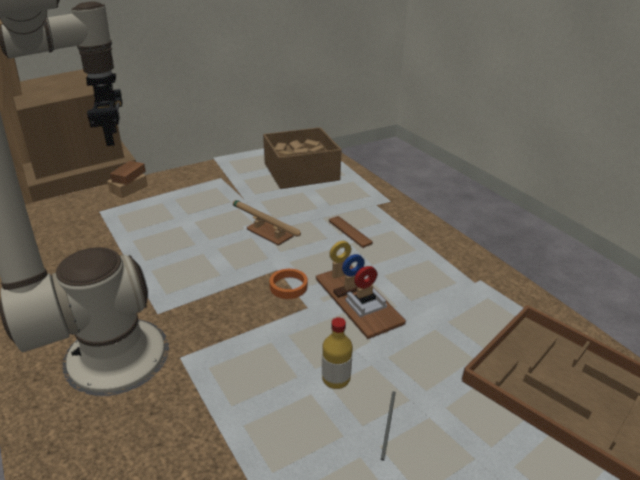

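View pics/wrist0.png

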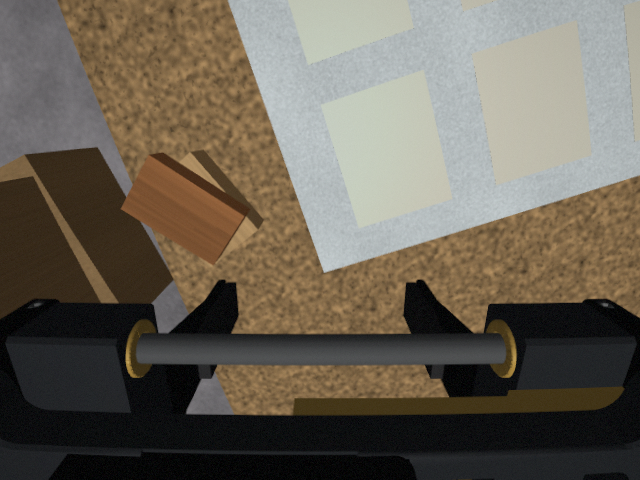

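```bash
python3 - <<'E'
import cv2
a=cv2.imread("pics/scene0.png");b=cv2.imread("pics/side0.png")
f=lambda i,x,y,w,h,s,n:cv2.imwrite(n,cv2.resize(i[y:y+h,x:x+w],None,fx=s,fy=s,interpolation=cv2.INTER_CUBIC))
f(a,205,220,130,105,6,"pics/c1.png")
f(a,350,180,80,70,8,"pics/c2.png")
f(b,310,230,100,110,5,"pics/c3.png")
f(b,225,190,85,65,8,"pics/c4.png")
E
```

```text
(no output)
```

View pics/c1.png

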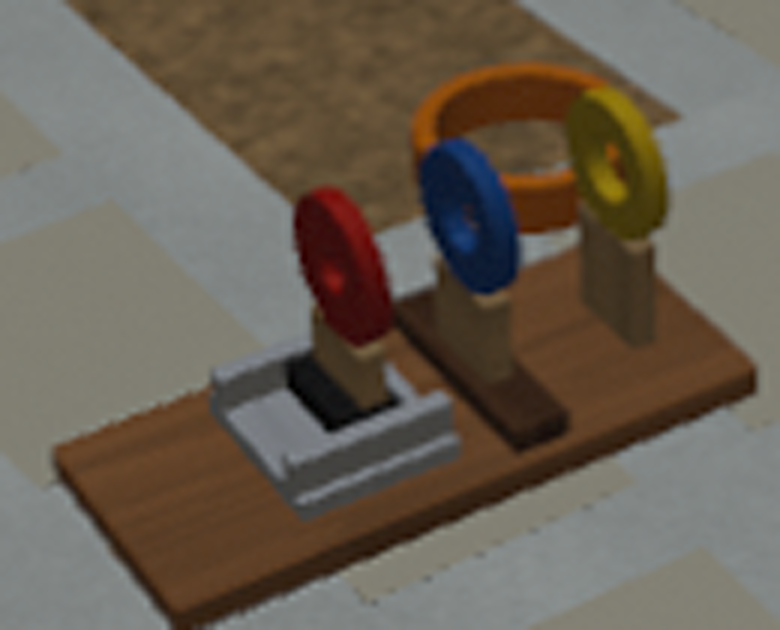

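View pics/c2.png

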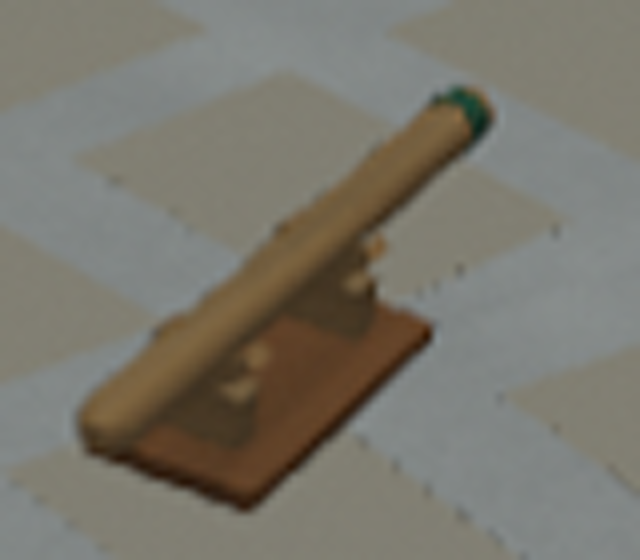

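View pics/c3.png

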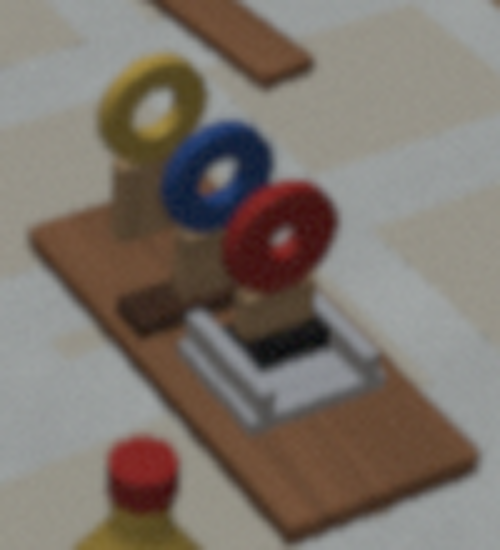

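View pics/c4.png

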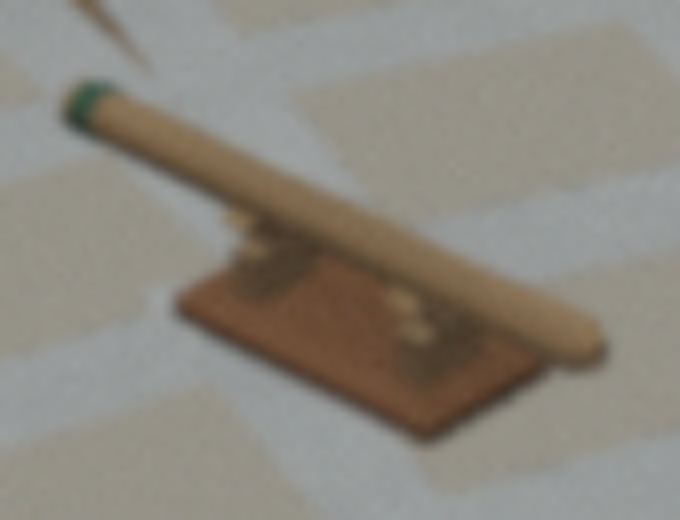

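```bash
cat > h.py <<'E'
import numpy as np,cv2
from scipy.optimize import least_squares
def proj(c,P):
    P=np.atleast_2d(np.asarray(P,float))
    K=np.array([[c["fx"],0,c["cx"]],[0,c["fy"],c["cy"]],[0,0,1.]])
    return cv2.projectPoints(P,cv2.Rodrigues(np.asarray(c["R"]))[0],np.asarray(c["t"],float),K,np.asarray(c["dist"],float))[0].reshape(-1,2)
def un(px,o,s): return (np.asarray(px,float)+.5)/s-.5+np.asarray(o)
def fit(obs,x0,loss='soft_l1'):
    # obs: list (cam,model pts Nx3 ,pix Nx2); params x,y,yaw(rad)
    def f(p):
        c,s=np.cos(p[2]),np.sin(p[2]);R=np.array([[c,-s,0],[s,c,0],[0,0,1]])
        return np.concatenate([(proj(cm,np.asarray(M)@R.T+[p[0],p[1],0])-px).ravel() for cm,M,px in obs])
    q=least_squares(f,x0,loss=loss)
    return q.x,f(q.x).reshape(-1,2)
E
python3 - <<'E'
from h import *
from station import r
S=r.capture("scene");D=r.capture("side")
g=[(S,[(-.025,.05,.015),(.21,.05,.015),(.21,-.05,.015),(.005,0,.085)],un([(757,372),(180,610),(55,455),(617,165)],(205,220),6)),
(D,[(.21,.05,.015),(.21,-.05,.015),(-.025,-.05,.015),(.005,0,.085)],un([(478,460),(292,530),(32,233),(152,109)],(310,230),5))]
best=min((fit(g,[.5,0,a]) for a in np.arange(-3,3.2,.8)),key=lambda t:(t[1]**2).sum())
print("gauge",best[0],np.degrees(best[0][2]));print(best[1].round(2))
d=[(S,[(.125,0,.045),(-.125,0,.045)],un([(100,432),(480,103)],(350,180),8)),(D,[(.125,0,.045),(-.125,0,.045)],un([(595,345),(70,108)],(225,190),8))]
b=min((fit(d,[.5,.2,a]) for a in np.arange(-3,3.2,.8)),key=lambda t:(t[1]**2).sum())
print("dowel",b[0],np.degrees(b[0][2]));print(b[1].round(2))
# rough others: strip, tape, glue
def ground(c,px,z):
    f=lambda p:(proj(c,[p[0],p[1],z])-px).ravel()
    return least_squares(f,[.5,0]).x
print("glue",ground(S,(166,283),0),ground(D,(337,380),0));print("tape",ground(D,(289,282),.012));print("strip",ground(S,(405,281),.012),ground(D,(350,231),.012))
E
```

```text
gauge [ 0.53142132 -0.0124784   4.66936381] 267.5348393094618
[[ 0.47 -1.67]
 [-1.55 -0.42]
 [-1.7  -2.13]
 [-0.52 -0.38]
 [ 2.14 -2.28]
 [ 0.38 -1.05]
 [-0.43 -2.21]
 [ 0.88 -0.57]]
dowel [ 0.47336739  0.27261515 -1.23812947] -70.93959340701917
[[ 0.13 -0.39]
 [-0.96 -0.11]
 [-0.04 -0.08]
 [ 0.57 -1.54]]
glue [ 0.3638608  -0.28159111] [ 0.35768074 -0.28072884]
tape [0.41452103 0.02229764]
strip [0.67740296 0.14102846] [0.66317349 0.13821649]
```

```bash
python3 -m crank '[[-1,[0,0,0],[0,0,0.176]],[-1,[0,0,0],[0,0,0.176]],[-1,[0,0,0],[0,0,0.176]],[-1,[0,0,0],[0,0,0.176]],[-1,[0,0,0],[0,0,0.176]],[-1,[0,0,0],[0,0,0.176]],[-1,[0,0,0],[0,0,0.176]]]'
cat >> h.py <<'E'
def delta(target,yaw,s):
    "needed tool-axis shift (mm) and yaw/tilt turn (deg) from state s"
    R=s["ee_rot"];d=R.T@(np.asarray(target)-s["tcp_pos"])
    y=np.radians(yaw);x=np.array([np.cos(y),np.sin(y),0]);z=np.array([0,0,-1.]);T=np.column_stack([x,np.cross(z,x),z])
    w=cv2.Rodrigues(R.T@T)[0].ravel()
    print("tcp",s["tcp_pos"].round(4),"yaw",np.degrees(np.arctan2(R[1,0],R[0,0])).round(2),"F",s["wrist_force"].round(2),"t",s["time_s"],"grip",s["gripper_width"])
    print("shift units(100mm)",(d*10).round(4),"turn units",(np.degrees(w)/45).round(4))
E
python3 -c "
from h import *
from station import r
delta([.46,.311,.25],-71,r.sense())"
```

```text
time_s: 0.95
tcp_pos: [0.1653, 0.6026, 0.2223]
ee_rot: [[0.324, -0.946, -0.0], [-0.946, -0.324, -0.0], [0.0, 0.0, -1.0]]
wrist_force: [-0.2, 0.5, -1.1]
gripper_width: 1.002
tcp [0.1653 0.6026 0.2223] yaw -71.11 F [-0.17  0.46 -1.07] t 0.95 grip 1.0024651117340841
shift units(100mm) [ 3.713  -1.8443 -0.2759] turn units [ 0.0003 -0.0004 -0.0025]
```

```bash
python3 -m crank '[[-1,[0.41,-0.205,-0.03],[0,0,0]],[-1,[0.41,-0.205,-0.03],[0,0,0]],[-1,[0.41,-0.205,-0.03],[0,0,0]],[-1,[0.41,-0.205,-0.03],[0,0,0]],[-1,[0.41,-0.205,-0.03],[0,0,0]],[-1,[0.41,-0.205,-0.03],[0,0,0]],[-1,[0.41,-0.205,-0.03],[0,0,0]],[-1,[0.41,-0.205,-0.03],[0,0,0]]]' && python3 -m crank '[[-1,[0.41,-0.205,-0.03],[0,0,0]],[-1,[0,0,0],[0,0,0]],[-1,[0,0,0],[0,0,0]]]'
python3 -c "
from h import *
from station import r
c=r.capture('wrist');cv2.imwrite('pics/w1.png',c['img'])
import pickle;pickle.dump(c,open('w1.pkl','wb'))
delta([.46,.311,.25],-71,r.sense())"
```

```text
time_s: 1.75
tcp_pos: [0.4292, 0.3455, 0.2468]
ee_rot: [[0.329, -0.944, 0.0], [-0.944, -0.329, 0.0], [-0.0, -0.0, -1.0]]
wrist_force: [0.6, 0.2, -0.1]
gripper_width: 1.003
time_s: 2.05
tcp_pos: [0.4616, 0.3141, 0.2493]
ee_rot: [[0.327, -0.945, -0.0], [-0.945, -0.327, 0.0], [-0.0, 0.0, -1.0]]
wrist_force: [0.8, 0.2, -0.5]
gripper_width: 0.999
tcp [0.4609 0.3148 0.2493] yaw -70.83 F [ 0.61  1.15 -0.06] t 2.1 grip 0.9964795848776897
shift units(100mm) [ 0.033   0.0213 -0.0069] turn units [0.0006 0.0001 0.0038]
```

View pics/w1.png

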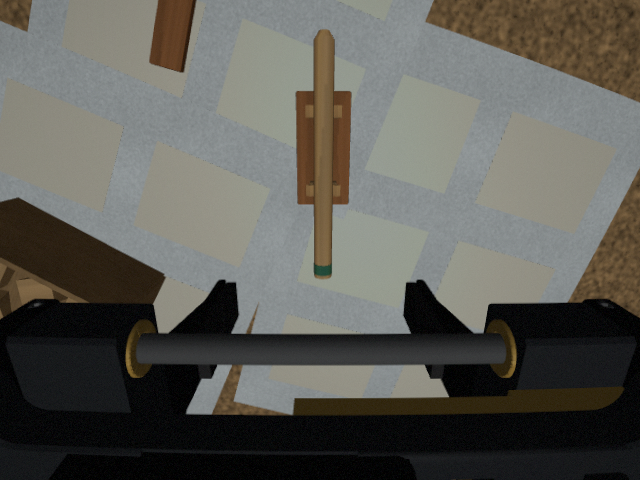

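```bash
python3 - <<'E'
import cv2,numpy as np
a=cv2.imread("pics/w1.png")
c1=cv2.resize(a[20:80,290:360],None,fx=8,fy=8,interpolation=cv2.INTER_CUBIC)
c2=cv2.resize(a[240:290,290:360],None,fx=8,fy=8,interpolation=cv2.INTER_CUBIC)
cv2.imwrite("pics/w1a.png",np.vstack([c1,c2])[:, :][::1][:600] if 0 else cv2.resize(np.vstack([c1,c2]),None,fx=.68,fy=.68))
E
```

```text
(no output)
```

View pics/w1a.png

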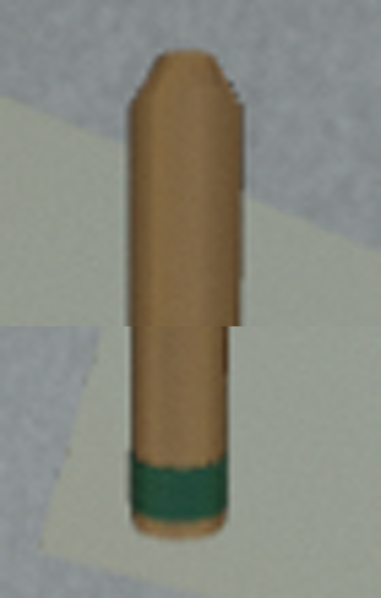

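```bash
python3 - <<'E'
from h import *
import pickle
from station import r
c=pickle.load(open('w1.pkl','rb'))
def f(p):
    n=[p[0]+p[3]/2*np.cos(p[2]),p[1]+p[3]/2*np.sin(p[2]),.049];t=[p[0]-p[3]/2*np.cos(p[2]),p[1]-p[3]/2*np.sin(p[2]),.046]
    return (proj(c,[n,t])-[[324.2,29.5],[323.1,277.7]]).ravel()
q=least_squares(f,[.473,.273,-1.24,.25]);p=q.x
print(p,np.degrees(p[2]),q.fun)
yaw=p[2];g=p[:2]-.08*np.array([np.cos(yaw),np.sin(yaw)])
print("grasp",g)
delta([g[0],g[1],.15],np.degrees(yaw),r.sense())
s=r.sense(); print("cam in tool:",s["ee_rot"].T@(-np.asarray(c["R"]).T@c["t"]-s["tcp_pos"]))
E
```

```text
[ 0.47473223  0.2694643  -1.2387878   0.25166236] -70.97731246750357 [-5.68434189e-14  0.00000000e+00  0.00000000e+00  5.68434189e-14]
grasp [0.44865683 0.34509547]
tcp [0.4609 0.3148 0.2493] yaw -70.83 F [ 0.61  1.15 -0.06] t 2.1 grip 0.9964795848776897
shift units(100mm) [-0.3262  0.016   0.9931] turn units [0.0006 0.0001 0.0033]
cam in tool: [ 0.08556072 -0.00121104 -0.16133183]
```

```bash
python3 -m crank '[[-1,[0,0,0],[0,0,0.161]],[-1,[0,0,0],[0,0,0.161]],[-1,[0,0,0],[0,0,0.161]]]'
python3 -c "
from h import *
from station import r
delta([.535,.078,.25],-92.5,r.sense())"
```

```text
time_s: 2.4
tcp_pos: [0.4599, 0.3162, 0.2494]
ee_rot: [[-0.047, -0.999, -0.0], [-0.999, 0.047, -0.0], [0.0, 0.0, -1.0]]
wrist_force: [-0.2, 0.3, 0.3]
gripper_width: 1.001
tcp [0.4599 0.3162 0.2494] yaw -92.67 F [-0.15  0.29  0.26] t 2.4 grip 1.0013848631244275
shift units(100mm) [ 2.3447 -0.8612 -0.0059] turn units [ 0.0004 -0.0001 -0.0038]
```

```bash
python3 -m crank '[[-1,[0.39,-0.143,0],[0,0,0]],[-1,[0.39,-0.143,0],[0,0,0]],[-1,[0.39,-0.143,0],[0,0,0]],[-1,[0.39,-0.143,0],[0,0,0]],[-1,[0.39,-0.143,0],[0,0,0]],[-1,[0.39,-0.143,0],[0,0,0]],[-1,[0,0,0],[0,0,0]],[-1,[0,0,0],[0,0,0]]]'
python3 -c "
from h import *
from station import r
c=r.capture('wrist');cv2.imwrite('pics/w2.png',c['img'])
import pickle;pickle.dump(c,open('w2.pkl','wb'))
cv2.imwrite('pics/w2a.png',cv2.resize(c['img'][0:240,220:430],None,fx=2.5,fy=2.5,interpolation=cv2.INTER_CUBIC))
delta([.535,.078,.25],-92.5,r.sense())"
```

```text
time_s: 3.2
tcp_pos: [0.5362, 0.0779, 0.2494]
ee_rot: [[-0.044, -0.999, -0.0], [-0.999, 0.044, 0.0], [-0.0, 0.0, -1.0]]
wrist_force: [0.3, 0.2, 0.3]
gripper_width: 1.003
tcp [0.5361 0.0785 0.2494] yaw -92.44 F [0.19 0.21 0.61] t 3.25 grip 1.0034737057856313
shift units(100mm) [ 0.0056  0.011  -0.0057] turn units [0.0003 0.0003 0.0013]
```

View pics/w2.png

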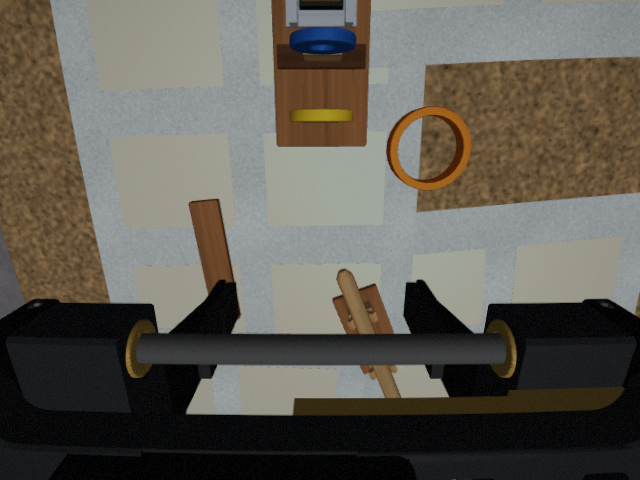

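View pics/w2a.png

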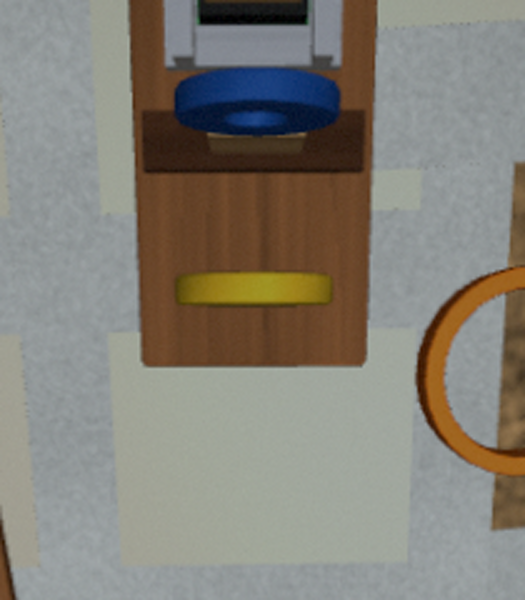

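```bash
python3 -m crank '[[-1,[0.45,0,0],[0,0,0]],[-1,[0.45,0,0],[0,0,0]],[-1,[0,0,0],[0,0,0]],[-1,[0,0,0],[0,0,0]]]'
python3 -c "
from h import *
from station import r
c=r.capture('wrist');cv2.imwrite('pics/w3.png',c['img'])
import pickle;pickle.dump(c,open('w3.pkl','wb'))
cv2.imwrite('pics/w3a.png',cv2.resize(c['img'][0:260,240:400],None,fx=3,fy=3,interpolation=cv2.INTER_CUBIC)[:, :])
delta([.535,.078,.25],-92.5,r.sense())"
```

```text
time_s: 3.65
tcp_pos: [0.5324, -0.0116, 0.2496]
ee_rot: [[-0.043, -0.999, 0.0], [-0.999, 0.043, 0.0], [-0.0, -0.0, -1.0]]
wrist_force: [-0.4, 0.7, -0.6]
gripper_width: 1.005
tcp [ 0.5325 -0.0111  0.2496] yaw -92.42 F [-0.21 -0.12  0.68] t 3.7 grip 0.9975273877071185
shift units(100mm) [-0.891   0.0129 -0.0033] turn units [-0.0005  0.0004  0.0019]
```

View pics/w3.png

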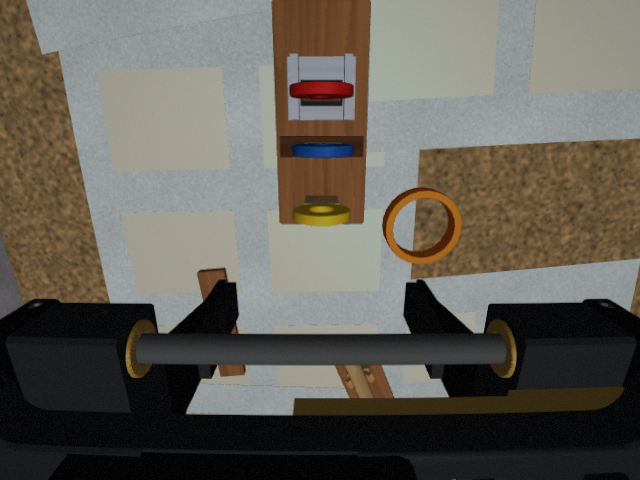

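View pics/w3a.png

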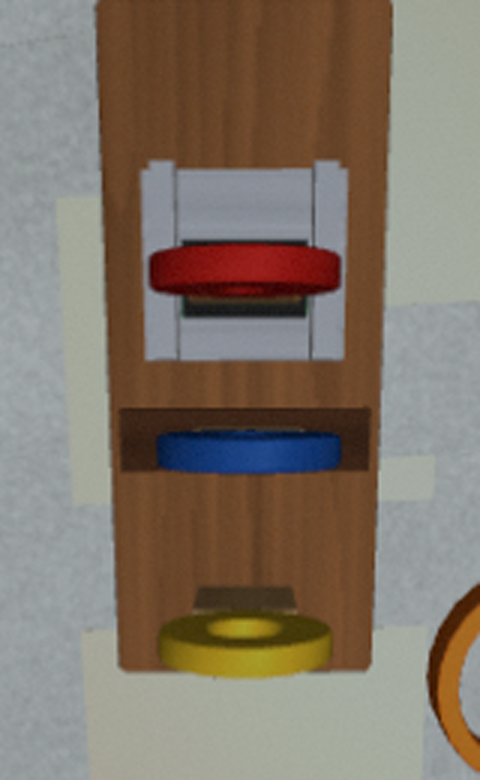

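```bash
python3 - <<'E'
from h import *
import pickle
c2=pickle.load(open('w2.pkl','rb'));c3=pickle.load(open('w3.pkl','rb'))
u3=lambda p:un(p,(240,0),3);u2=lambda p:un(p,(220,0),2.5)
def T(p,P):
    c,s=np.cos(p[2]),np.sin(p[2]);R=np.array([[c,-s,0],[s,c,0],[0,0,1]]);return np.asarray(P)@R.T+[p[0],p[1],0]
def f(p,which=3):
    o=[]
    if which&1:
        o+=[proj(c3,T(p,[(-.025,.05,.015),(-.025,-.05,.015)]))-u3([(119,670),(372,670)])]
        o+=[(proj(c3,T(p,[(p[3],.05,.015),(p[4],-.05,.015)]))-u3([(97,0),(391,0)]))]
        o+=[(proj(c3,T(p,[(.005,0,.085),(.11,0,.085)]))-u3([(246,640),(245,270)]))*[1,0]]
    if which&2:
        o+=[proj(c2,T(p,[(-.025,.05,.015),(-.025,-.05,.015)]))-u2([(142,366),(366,366)])]
        o+=[(proj(c2,T(p,[(p[5],.05,.015),(p[6],-.05,.015)]))-u2([(131,0),(378,0)]))]
        o+=[(proj(c2,T(p,[(.005,0,.085)]))-u2([(254,289)]))*[1,0]]
    return np.concatenate(o).ravel()
x0=[.531,-.012,-1.61,.2,.2,.1,.1]
for w in (1,2,3):
    q=least_squares(f,x0,args=(w,));print(w,q.x.round(4),np.degrees(q.x[2]),abs(q.fun).max());
p=q.x;print(f(p).reshape(-1,2).round(2))
# ring stations
for name,c,px in(("blue",c3,u3((249.5,440))),("red",c3,u3((245,250)))):
    # outer rim top at z=.113: back/front unknown; solve x,y at z=.113 for rim top centre
    g=least_squares(lambda a:(proj(c,T(p,[(a[0],a[1],.085)]))-px).ravel(),[.06,0]).x;print(name,g)
E
```

```text
1 [ 0.5322 -0.013  -1.61    0.2062  0.2059  0.1     0.1   ] -92.24906548668031 1.1429265161160629
2 [ 0.5324 -0.0115 -1.6146  5.4918  7.6037  0.1178  0.1179] -92.51158542147012 0.7871030094769367
3 [ 0.5323 -0.0122 -1.6112  0.2069  0.2068  0.1173  0.1171] -92.31625032882215 1.3386792984188673
[[-0.26  0.75]
 [ 0.15  0.63]
 [-0.91  0.03]
 [ 1.34  0.04]
 [-0.11 -0.  ]
 [ 0.11  0.  ]
 [-0.41 -0.48]
 [ 0.58 -0.69]
 [-1.12  0.04]
 [ 0.38  0.01]
 [ 0.21 -0.  ]]
blue [ 0.06713402 -0.00121799]
red [1.20712465e-01 8.84644450e-05]
```

```bash
python3 -m crank '[[-1,[-0.45,0,0],[0,0,-0.16]],[-1,[-0.45,0,0],[0,0,-0.16]],[-1,[0,0,0],[0,0,-0.155]]]'
python3 -c "
from h import *
from station import r
delta([.4487,.3451,.12],-71,r.sense())"
```

```text
time_s: 4.0
tcp_pos: [0.5307, 0.0832, 0.2495]
ee_rot: [[0.335, -0.942, 0.001], [-0.942, -0.335, 0.001], [-0.001, -0.001, -1.0]]
wrist_force: [-0.1, -0.5, -0.5]
gripper_width: 0.998
tcp [0.5307 0.0832 0.2495] yaw -70.4 F [-0.13 -0.48 -0.45] t 4.0 grip 0.9978839401606222
shift units(100mm) [-2.7414 -0.1052  1.2969] turn units [-0.0012  0.001   0.0132]
```

```bash
python3 -m crank '[[-1,[-0.457,-0.0175,0],[0,0,0.002]],[-1,[-0.457,-0.0175,0],[0,0,0.002]],[-1,[-0.457,-0.0175,0.1],[0,0,0]],[-1,[-0.457,-0.0175,0.1],[0,0,0]],[-1,[-0.457,-0.0175,0.1],[0,0,0]],[-1,[-0.457,-0.0175,0.1],[0,0,0]],[-1,[0,0,0.45],[0,0,0]],[-1,[0,0,0.45],[0,0,0]]]'; python3 -m crank '[[-1,[0,0,0],[0,0,0]],[-1,[0,0,0],[0,0,0]],[-1,[0,0,0],[0,0,0]]]'
python3 -c "
from h import *
from station import r
c=r.capture('wrist');cv2.imwrite('pics/w4.png',c['img'])
delta([.4487,.3451,.026],-71,r.sense())"
```

```text
time_s: 4.8
tcp_pos: [0.4513, 0.3447, 0.1193]
ee_rot: [[0.326, -0.945, 0.002], [-0.945, -0.326, 0.003], [-0.002, -0.003, -1.0]]
wrist_force: [1.2, 0.4, -2.0]
gripper_width: 1.0
time_s: 5.1
tcp_pos: [0.4539, 0.3423, 0.1223]
ee_rot: [[0.322, -0.947, 0.004], [-0.947, -0.322, 0.003], [-0.002, -0.005, -1.0]]
wrist_force: [-0.1, 0.4, 0.2]
gripper_width: 0.999
tcp [0.4539 0.3421 0.1224] yaw -71.27 F [-0.19 -0.48 -0.35] t 5.15 grip 1.0006659009577292
shift units(100mm) [-0.0428  0.0447  0.9644] turn units [-0.0063  0.0032 -0.006 ]
```

View pics/w4.png

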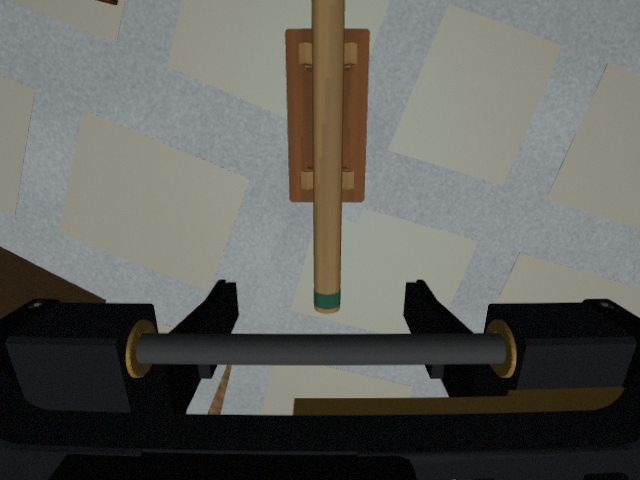

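```bash
python3 -m crank '[[-1,[-0.043,0.045,0],[-0.006,0.003,-0.006]],[-1,[0,0,0.3],[0,0,0]],[-1,[0,0,0.3],[0,0,0]],[-1,[0,0,0.2],[0,0,0]],[-1,[0,0,0],[0,0,0]],[-1,[0,0,0],[0,0,0]],[-1,[0,0,0],[0,0,0]]]'
python3 -c "
from h import *
from station import r
delta([.4487,.3451,.026],-71,r.sense())"
```

```text
time_s: 5.85
tcp_pos: [0.4478, 0.3439, 0.0415]
ee_rot: [[0.325, -0.946, -0.001], [-0.946, -0.325, -0.001], [0.0, 0.001, -1.0]]
wrist_force: [0.0, 1.2, 0.1]
gripper_width: 0.999
tcp [0.4478 0.3439 0.0415] yaw -71.04 F [0.04 1.18 0.11] t 5.85 grip 0.9993183632388467
shift units(100mm) [-0.0084 -0.0129  0.1552] turn units [ 0.0018 -0.0006 -0.0008]
```

```bash
python3 -m crank '[[-1,[-0.008,-0.012,0.155],[0.0018,0,0]],[-1,[0,0,0],[0,0,0]],[-1,[0,0,0],[0,0,0]]]'
python3 -c "
from h import *
from station import r
c=r.capture('wrist');cv2.imwrite('pics/w5.png',c['img'])
delta([.4487,.3451,.026],-71,r.sense())"
```

```text
time_s: 6.15
tcp_pos: [0.448, 0.3442, 0.0251]
ee_rot: [[0.325, -0.946, -0.001], [-0.946, -0.325, -0.002], [0.002, 0.002, -1.0]]
wrist_force: [0.4, 1.0, 0.3]
gripper_width: 0.999
tcp [0.4481 0.3443 0.0252] yaw -71.04 F [-0.06  0.14  0.03] t 6.2 grip 0.9992352326185029
shift units(100mm) [-0.0053 -0.0081 -0.008 ] turn units [ 0.0022 -0.0019 -0.0009]
```

View pics/w5.png

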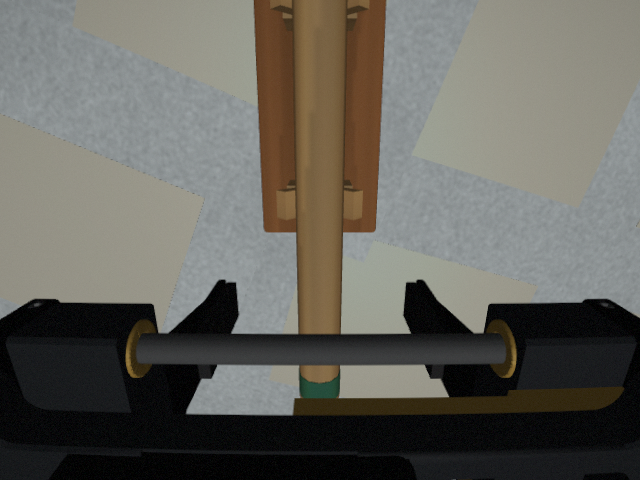

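```bash
python3 -m crank '[[1,[0,0,0],[0,0,0]],[1,[0,0,0],[0,0,0]],[1,[0,0,0],[0,0,0]],[1,[0,0,0],[0,0,0]],[1,[0,0,0],[0,0,0]],[1,[0,0,0],[0,0,0]]]'
python3 -m crank '[[1,[0,0,0],[0,0,0]],[1,[0,0,0],[0,0,0]],[1,[0,0,0],[0,0,0]],[1,[0,0,0],[0,0,0]]]'
python3 -c "
from h import *
from station import r
s=r.sense();print(s['wrist_force'],s['moment'])
delta([.4487,.3451,.065],-71,r.sense())"
```

```text
time_s: 6.8
tcp_pos: [0.4476, 0.3438, 0.024]
ee_rot: [[0.325, -0.946, -0.002], [-0.946, -0.325, -0.003], [0.002, 0.003, -1.0]]
wrist_force: [0.3, -0.3, -0.3]
gripper_width: 0.539
time_s: 7.2
tcp_pos: [0.4479, 0.3441, 0.0242]
ee_rot: [[0.325, -0.946, -0.002], [-0.946, -0.325, -0.003], [0.002, 0.003, -1.0]]
wrist_force: [0.6, 0.2, -0.5]
gripper_width: 0.216
[ 0.56036915  0.165794   -0.5166513 ] [ 0.07829531 -0.21776898  0.01144704]
tcp [0.4479 0.3441 0.0242] yaw -71.03 F [ 0.56  0.17 -0.52] t 7.2 grip 0.21624942996618088
shift units(100mm) [-0.0063 -0.0097 -0.4082] turn units [ 0.0033 -0.0027 -0.0008]
```

```bash
python3 -m crank '[[1,[0,0,-0.1],[0,0,0]],[1,[0,0,-0.2],[0,0,0]],[1,[0,0,-0.3],[0,0,0]],[1,[0,0,0],[0,0,0.1]],[1,[0,0,0],[0,0,0.12]],[1,[0,0,0],[0,0,0.12]],[1,[0,0,0],[0,0,0.133]],[1,[0,0,0],[0,0,0]]]'
python3 -m crank '[[1,[0,0,0],[0,0,0]],[1,[0,0,0],[0,0,0]]]'
python3 -c "
from h import *
from station import r
s=r.sense();print(s['wrist_force'],s['moment'])
delta([.5421,.2326,.0842],-92.3,r.sense())"
```

```text
time_s: 8.0
tcp_pos: [0.4477, 0.344, 0.0846]
ee_rot: [[-0.041, -0.999, -0.002], [-0.999, 0.041, -0.003], [0.003, 0.002, -1.0]]
wrist_force: [-0.0, -0.8, -1.1]
gripper_width: 0.222
time_s: 8.2
tcp_pos: [0.4478, 0.344, 0.0842]
ee_rot: [[-0.039, -0.999, -0.002], [-0.999, 0.039, -0.003], [0.003, 0.002, -1.0]]
wrist_force: [-0.9, -0.1, -1.3]
gripper_width: 0.217
[-0.91187819 -0.09156924 -1.25501262] [ 0.15126586 -0.0593746   0.04205555]
tcp [0.4478 0.344  0.0842] yaw -92.26 F [-0.91 -0.09 -1.26] t 8.2 grip 0.21737038167492473
shift units(100mm) [ 1.0762 -0.9864  0.0017] turn units [ 0.0027 -0.0041  0.001 ]
```

```bash
python3 -m crank '[[1,[0.15,-0.15,0],[0,0,0]],[1,[0.25,-0.23,0],[0,0,0]],[1,[0.25,-0.23,0],[0,0,0]],[1,[0.25,-0.23,0],[0,0,0]],[1,[0.17,-0.146,0],[0,-0.001,0]],[1,[0,0,0],[0,0,0]],[1,[0,0,0],[0,0,0]],[1,[0,0,0],[0,0,0]]]'
python3 - <<'E'
from h import *
from station import r
import pickle
g=np.array([np.cos(np.radians(-92.3)),np.sin(np.radians(-92.3))]);t=np.array([.5323,-.0122])-.245*g
delta([t[0],t[1],.0642],-92.3,r.sense())
for n in("scene","side","wrist"):
    c=r.capture(n);cv2.imwrite(f"pics/{n}6.png",c["img"]);pickle.dump(c,open(n+"6.pkl","wb"))
a=cv2.imread("pics/scene6.png");b=cv2.imread("pics/side6.png")
cv2.imwrite("pics/d1.png",cv2.resize(a[180:310,225:425],None,fx=4,fy=4,interpolation=cv2.INTER_CUBIC))
cv2.imwrite("pics/d2.png",cv2.resize(b[170:320,230:430],None,fx=4,fy=4,interpolation=cv2.INTER_CUBIC))
E
```

```text
time_s: 9.0
tcp_pos: [0.5415, 0.2336, 0.0842]
ee_rot: [[-0.04, -0.999, -0.003], [-0.999, 0.04, -0.003], [0.003, 0.002, -1.0]]
wrist_force: [0.2, 0.5, -0.4]
gripper_width: 0.217
tcp [0.5415 0.2336 0.0842] yaw -92.27 F [ 0.2   0.47 -0.38] t 9.0 grip 0.2165600303971816
shift units(100mm) [ 0.0095 -0.0076  0.1996] turn units [ 0.0031 -0.0033  0.0006]
```

View pics/d1.png

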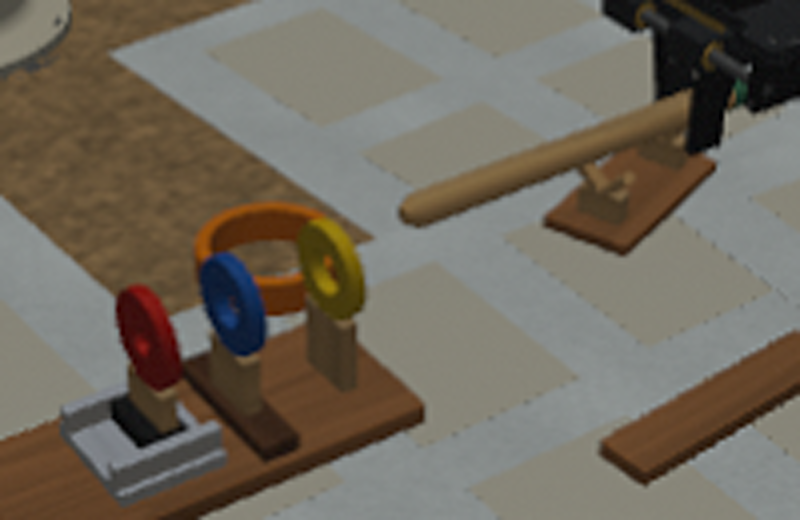

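View pics/d2.png

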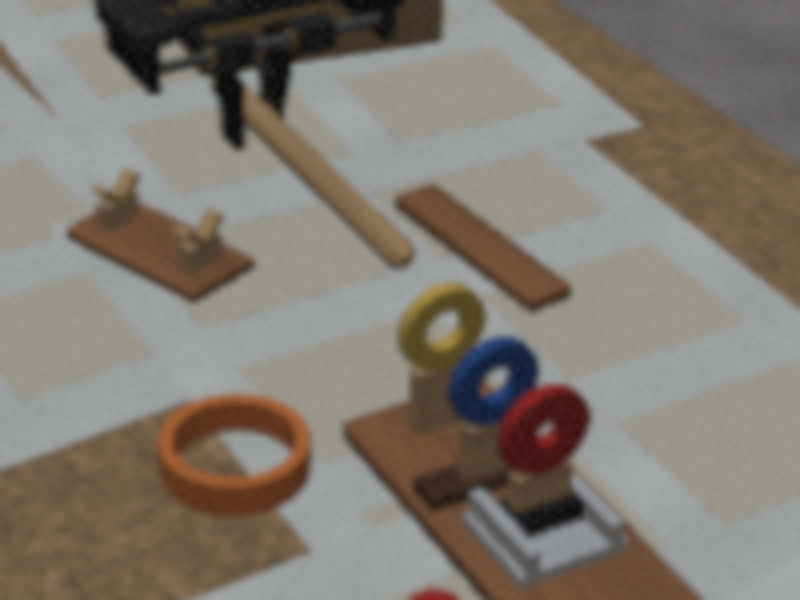

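View pics/wrist6.png

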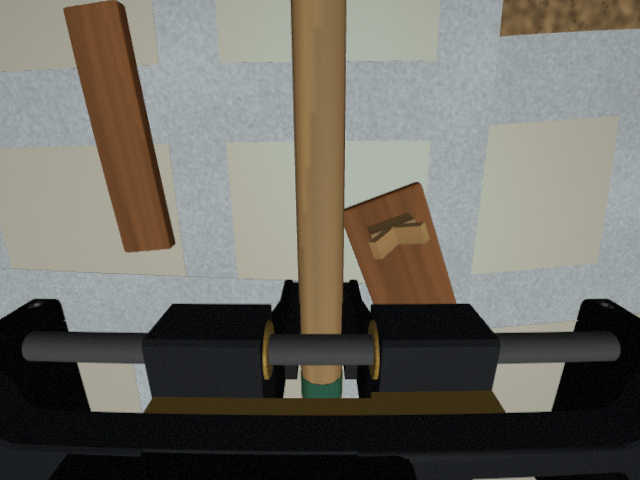

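```bash
python3 - <<'E'
from h import *
import pickle
S=pickle.load(open('scene6.pkl','rb'));D=pickle.load(open('side6.pkl','rb'))
def tri(a,b):
    A=un(a,(225,180),4);B=un(b,(230,170),4)
    q=least_squares(lambda p:np.r_[(proj(S,p)-A).ravel(),(proj(D,p)-B).ravel()],[.5,0,.1]);return q.x,q.fun
g=np.radians(-92.3);G=np.array([[np.cos(g),np.sin(g),0],[-np.sin(g),np.cos(g),0],[0,0,1]])
n,rn=tri((407,210),(402,255));y,ry=tri((331,269),(442,328))
print(n,rn.round(2));print(y,ry.round(2));print("nose rel yellow centre in gauge",G@(n-y))
print("gauge est yellow",np.array([.5323,-.0122])+.005*np.array([np.cos(g),np.sin(g)]))
print("tri yellow in est gauge",G@(y-[.5323,-.0122,0]))
print("tri nose in est gauge",G@(n-[.5323,-.0122,0]))
E
```

```text
[0.53274783 0.03304907 0.1039808 ] [ 0.07 -0.13  0.07  0.14]
[ 0.53004993 -0.01570428  0.08269292] [-0.11  0.19 -0.11 -0.21]
nose rel yellow centre in gauge [-0.04882234  0.00073917  0.02128788]
gauge est yellow [ 0.53209934 -0.01719597]
tri yellow in est gauge [ 0.00359175 -0.00210762  0.08269292]
tri nose in est gauge [-0.04523058 -0.00136845  0.1039808 ]
```

```bash
python3 - <<'E'
from h import *
import pickle
c=pickle.load(open('wrist6.pkl','rb'));im=c["img"]
big=np.hstack([cv2.resize(im[0:60,280:360],None,fx=5,fy=5,interpolation=cv2.INTER_CUBIC),cv2.resize(im[220:280,280:360],None,fx=5,fy=5,interpolation=cv2.INTER_CUBIC)]);cv2.imwrite("pics/w6a.png",big)
E
```

```text
(no output)
```

View pics/w6a.png

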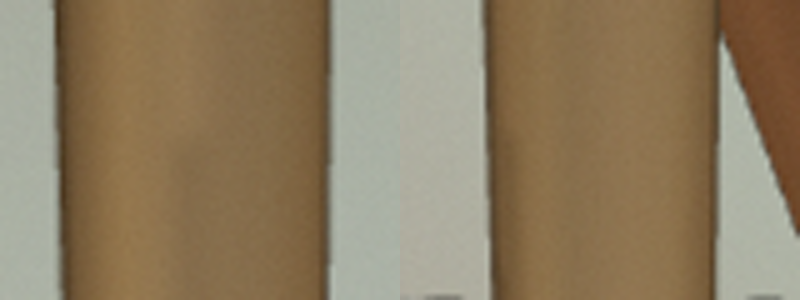

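```bash
python3 - <<'E'
from h import *
import pickle
from station import r
c=pickle.load(open('wrist6.pkl','rb'));s=r.sense()
g=np.radians(-92.3);G=np.array([[np.cos(g),np.sin(g)],[-np.sin(g),np.cos(g)]])
P=[least_squares(lambda p:(proj(c,[p[0],p[1],.105])-px).ravel(),[.5,.1]).x for px in((318.2,0),(318.6,50),(320.0,220),(320.2,278))]
for p in P: print(p,"gauge",G@(p-[.5323,-.0122]))
print("tcp gauge",G@(s['tcp_pos'][:2]-[.5323,-.0122]))
d=P[0]-P[3];print(np.degrees(np.arctan2(d[1],d[0])))
E
```

```text
[0.5381923  0.10603493] gauge [-0.11837615  0.00114257]
[0.53869583 0.12237859] gauge [-0.13472685  0.0009898 ]
[0.54066333 0.18668222] gauge [-0.19905763  0.0003751 ]
[0.54159345 0.21304707] gauge [-0.22543857  0.00024639]
tcp gauge [-0.24628668 -0.00075494]
-91.82041138079303
```

```bash
python3 -m crank '[[1,[0,0,0.1],[0,0,0.008]],[1,[0,0,0.1],[0,-0.002,0]],[1,[0.15,0,0],[0,0,0]],[1,[0.15,0,0],[0,0,0]],[1,[0,0,0],[0,0,0]],[1,[0,0,0],[0,0,0]],[1,[0,0,0],[0,0,0]]]'
cat > look.py <<'E'
import sys
from h import *
from station import r
import pickle
k=sys.argv[1]
g=np.array([np.cos(np.radians(-92.3)),np.sin(np.radians(-92.3))]);t=np.array([.5323,-.0122])-.205*g
s=r.sense();delta([t[0],t[1],.0642],-92.3,s)
print("tool rot",s["ee_rot"].round(4).tolist(),"F along gauge",(s["wrist_force"][:2]@g).round(2),"nose x est mm",((s["tcp_pos"][:2]-t)@g*1000).round(1))
S=r.capture("scene");D=r.capture("side")
pickle.dump((S,D),open(f"l{k}.pkl","wb"))
cv2.imwrite(f"pics/s{k}.png",cv2.resize(S["img"][220:300,235:335],None,fx=8,fy=7,interpolation=cv2.INTER_CUBIC) if 0 else cv2.resize(S["img"][222:297,240:340],None,fx=8,fy=8,interpolation=cv2.INTER_CUBIC))
cv2.imwrite(f"pics/e{k}.png",cv2.resize(D["img"][225:305,310:400],None,fx=7,fy=7,interpolation=cv2.INTER_CUBIC))
E
python3 look.py 7
```

```text
time_s: 9.85
tcp_pos: [0.5409, 0.2031, 0.0647]
ee_rot: [[-0.047, -0.999, -0.001], [-0.999, 0.047, -0.0], [0.0, 0.001, -1.0]]
wrist_force: [0.4, -0.5, -0.6]
gripper_width: 0.217
tcp [0.5409 0.2031 0.0647] yaw -92.72 F [ 0.43 -0.52 -0.63] t 9.85 grip 0.2167939753936428
shift units(100mm) [ 0.1045 -0.0013  0.0046] turn units [ 0.0016 -0.0005 -0.0093]
tool rot [[-0.0474, -0.9989, -0.0013], [-0.9989, 0.0474, -0.0003], [0.0004, 0.0013, -1.0]] F along gauge 0.5 nose x est mm -10.5
```

View pics/s7.png

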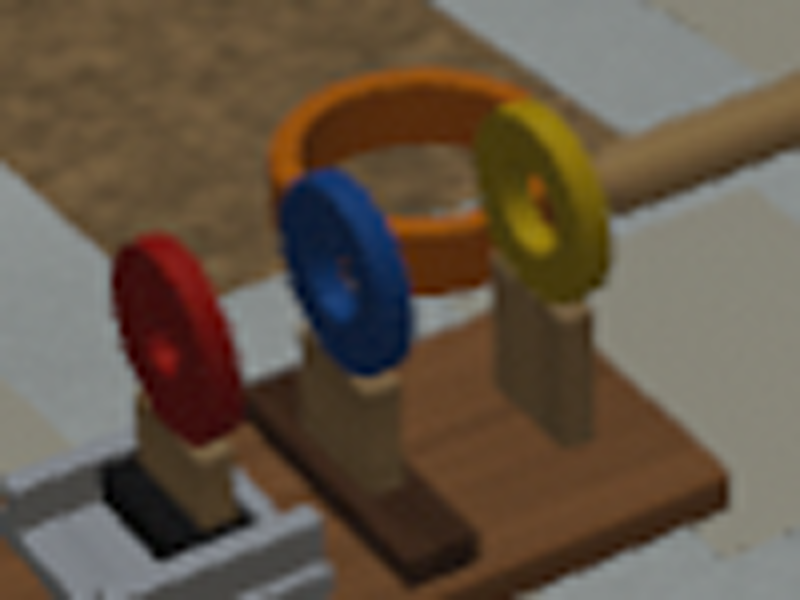

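View pics/e7.png

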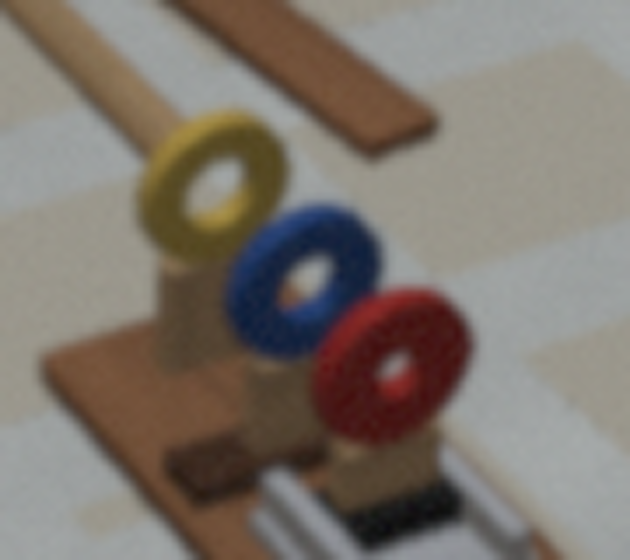

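```bash
python3 - <<'E'
import pickle,cv2
S,D=pickle.load(open("l7.pkl","rb"))
cv2.imwrite("pics/f1.png",cv2.resize(S["img"][195:295,300:400],None,fx=6,fy=6,interpolation=cv2.INTER_CUBIC))
cv2.imwrite("pics/f2.png",cv2.resize(D["img"][185:285,280:380],None,fx=6,fy=6,interpolation=cv2.INTER_CUBIC))
E
```

```text
(no output)
```

View pics/f1.png

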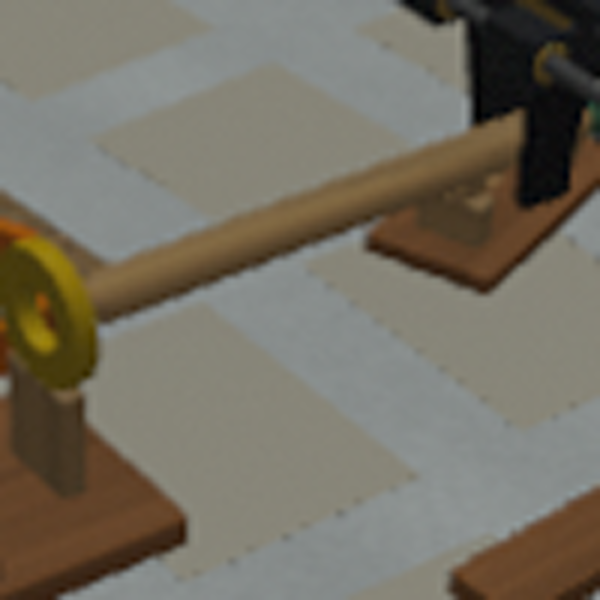

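View pics/f2.png

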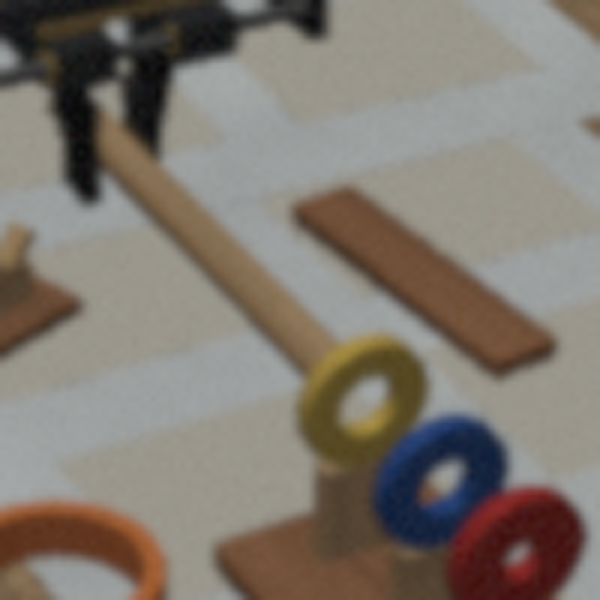

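```bash
python3 -m crank '[[1,[0.06,0,0.003],[0,0,0]],[1,[0.06,0,0],[0,0,0]],[1,[0.06,0,0],[0,0,0]],[1,[0.06,0,0],[0,0,0]],[1,[0.06,0,0],[0,0,0]],[1,[0.06,0,0],[0,0,0]],[1,[0,0,0],[0,0,0]]]'; python3 look.py 8
```

```text
time_s: 10.65
tcp_pos: [0.5386, 0.1662, 0.0639]
ee_rot: [[-0.048, -0.999, -0.003], [-0.999, 0.048, -0.001], [0.001, 0.003, -1.0]]
wrist_force: [-0.4, -0.6, -0.5]
gripper_width: 0.22
tcp [0.5386 0.1662 0.0639] yaw -92.76 F [-0.37 -0.62 -0.46] t 10.65 grip 0.21955637466481348
shift units(100mm) [-0.2648 -0.0066 -0.0029] turn units [ 0.0032 -0.0015 -0.0102]
tool rot [[-0.0481, -0.9988, -0.0026], [-0.9988, 0.0481, -0.0011], [0.0012, 0.0025, -1.0]] F along gauge 0.64 nose x est mm 26.5
```

View pics/s8.png

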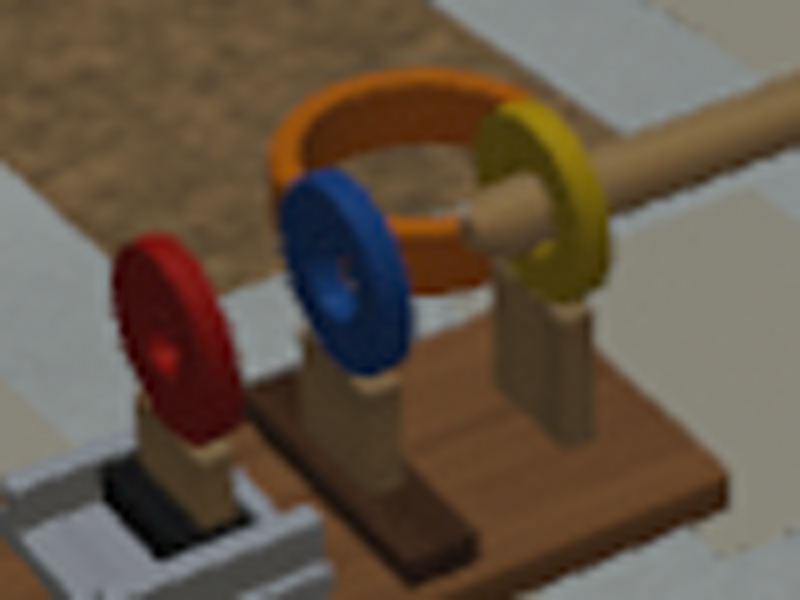

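View pics/e8.png

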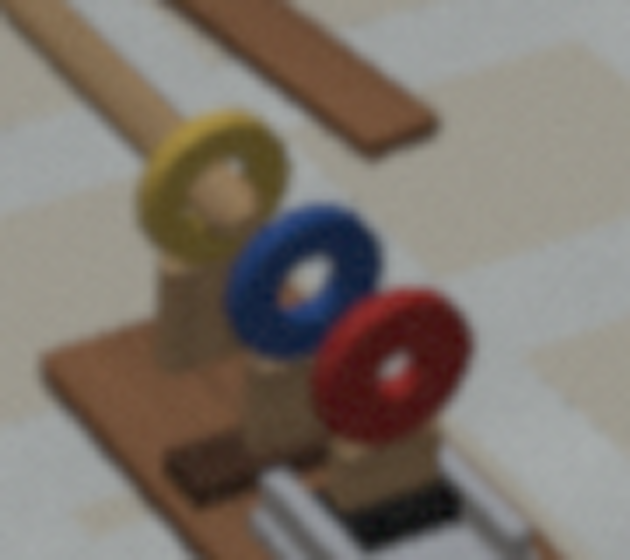

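```bash
python3 -m crank '[[1,[0.08,-0.001,-0.002],[0,-0.001,0]],[1,[0.08,-0.001,0],[0,0,0]],[1,[0.08,-0.001,0],[0,0,0]],[1,[0.04,0,0],[0,0,0]],[1,[0,0,0],[0,0,0]]]'; python3 look.py 9;python3 -m crank '[[1,[0.04,0,0],[0,0,0]],[1,[0.04,0,0],[0,0,0]],[1,[0,0,0],[0,0,0]]]';python3 look.py 10
```

```text
time_s: 11.25
tcp_pos: [0.5376, 0.1383, 0.0642]
ee_rot: [[-0.048, -0.999, -0.002], [-0.999, 0.048, -0.0], [0.0, 0.002, -1.0]]
wrist_force: [-0.6, 0.4, -0.7]
gripper_width: 0.217
tcp [0.5376 0.1383 0.0642] yaw -92.76 F [-0.62  0.37 -0.73] t 11.25 grip 0.21733736169190593
shift units(100mm) [-5.438e-01 -2.700e-03 -4.000e-04] turn units [ 0.0031 -0.0004 -0.0102]
tool rot [[-0.0481, -0.9988, -0.0024], [-0.9988, 0.0482, -0.0002], [0.0003, 0.0024, -1.0]] F along gauge -0.35 nose x est mm 54.4
time_s: 11.65
tcp_pos: [0.5372, 0.1307, 0.0641]
ee_rot: [[-0.047, -0.999, -0.003], [-0.999, 0.047, -0.0], [0.0, 0.003, -1.0]]
wrist_force: [-1.2, 0.3, -0.8]
gripper_width: 0.215
tcp [0.5372 0.1307 0.0641] yaw -92.72 F [-1.24  0.33 -0.8 ] t 11.65 grip 0.2145995989528434
shift units(100mm) [-0.6201 -0.0042 -0.0017] turn units [ 0.0034 -0.0006 -0.0093]
tool rot [[-0.0475, -0.9989, -0.0027], [-0.9989, 0.0475, -0.0004], [0.0005, 0.0026, -1.0]] F along gauge -0.28 nose x est mm 62.0
```

View pics/s10.png

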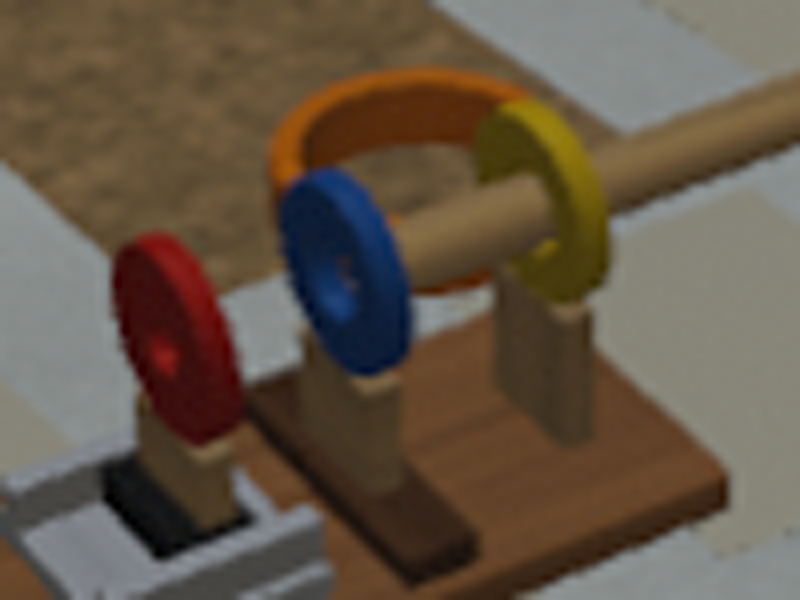

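View pics/e10.png

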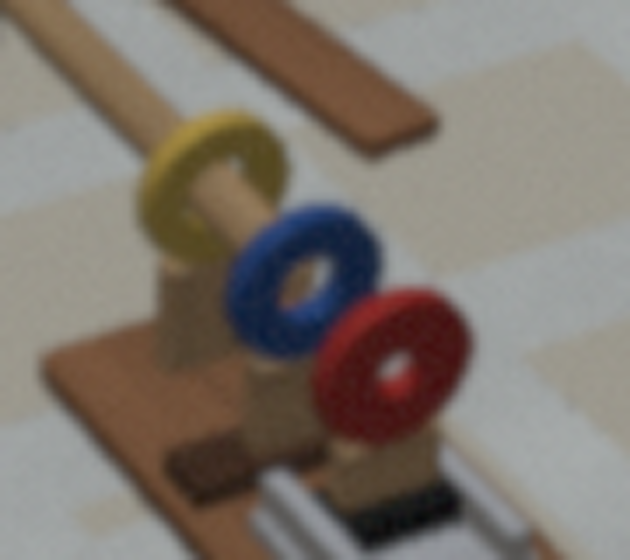

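```bash
python3 -m crank '[[1,[0.03,0,0],[0,0,0]],[1,[0.03,0,0],[0,0,0]],[1,[0,0,0],[0,0,0]]]';python3 -m crank '[[1,[0.03,0,0],[0,0,0]],[1,[0.03,0,0],[0,0,0]],[1,[0,0,0],[0,0,0]]]';python3 look.py 11
```

```text
time_s: 12.05
tcp_pos: [0.537, 0.1248, 0.0642]
ee_rot: [[-0.047, -0.999, -0.002], [-0.999, 0.047, -0.0], [0.0, 0.002, -1.0]]
wrist_force: [0.4, -0.4, -0.2]
gripper_width: 0.22
time_s: 12.35
tcp_pos: [0.5367, 0.1187, 0.0642]
ee_rot: [[-0.048, -0.999, -0.002], [-0.999, 0.048, -0.0], [0.0, 0.002, -1.0]]
wrist_force: [-0.2, -1.2, -1.1]
gripper_width: 0.216
tcp [0.5367 0.1187 0.0642] yaw -92.73 F [-0.24 -1.16 -1.09] t 12.35 grip 0.21644933629096483
shift units(100mm) [-0.7404 -0.0033 -0.0008] turn units [ 0.0031 -0.0006 -0.0094]
tool rot [[-0.0475, -0.9989, -0.0025], [-0.9989, 0.0475, -0.0003], [0.0004, 0.0025, -1.0]] F along gauge 1.17 nose x est mm 74.0
```

View pics/s11.png

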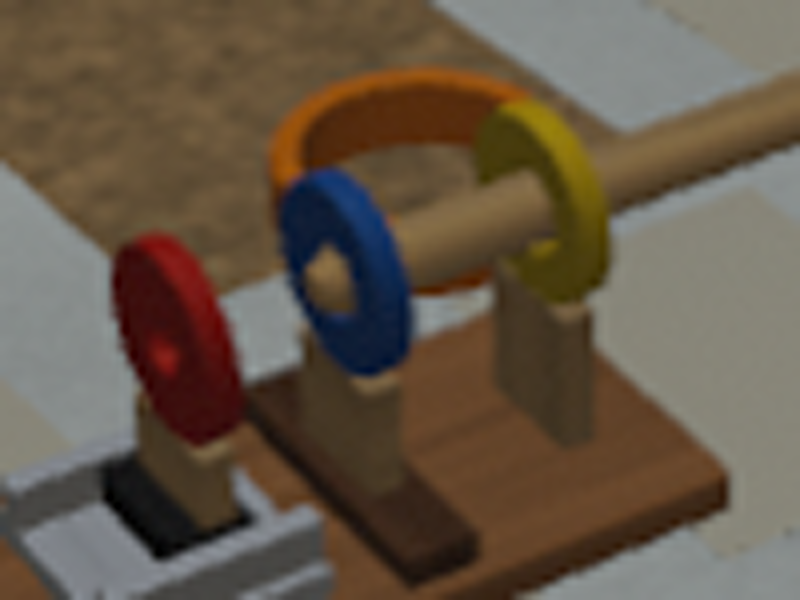

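View pics/e11.png

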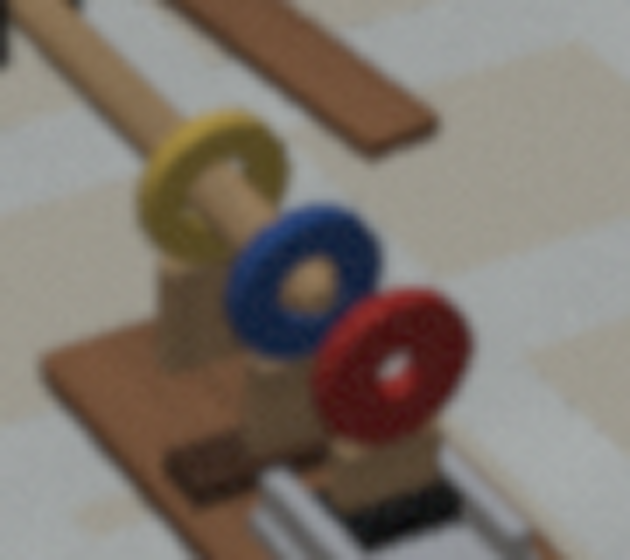

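```bash
python3 -m crank '[[1,[0.04,0,0],[0,0,0]],[1,[0.04,0,0],[0,0,0]],[1,[0.04,-0.001,0],[0,0,0]],[1,[0.04,0,0],[0,0,0]],[1,[0.04,0,0],[0,0,0]],[1,[0.04,-0.001,0],[0,0,0]],[1,[0,0,0],[0,0,0]]]';python3 look.py 12
```

```text
time_s: 13.15
tcp_pos: [0.5358, 0.0946, 0.0642]
ee_rot: [[-0.048, -0.999, -0.002], [-0.999, 0.048, -0.0], [0.0, 0.002, -1.0]]
wrist_force: [-0.8, -0.7, -0.6]
gripper_width: 0.219
tcp [0.5358 0.0946 0.0642] yaw -92.74 F [-0.81 -0.71 -0.58] t 13.15 grip 0.2188510625969592
shift units(100mm) [-9.816e-01 -6.000e-04 -6.000e-04] turn units [ 0.0031 -0.0004 -0.0098]
tool rot [[-0.0478, -0.9989, -0.0024], [-0.9989, 0.0478, -0.0002], [0.0003, 0.0024, -1.0]] F along gauge 0.75 nose x est mm 98.2
```

View pics/s12.png

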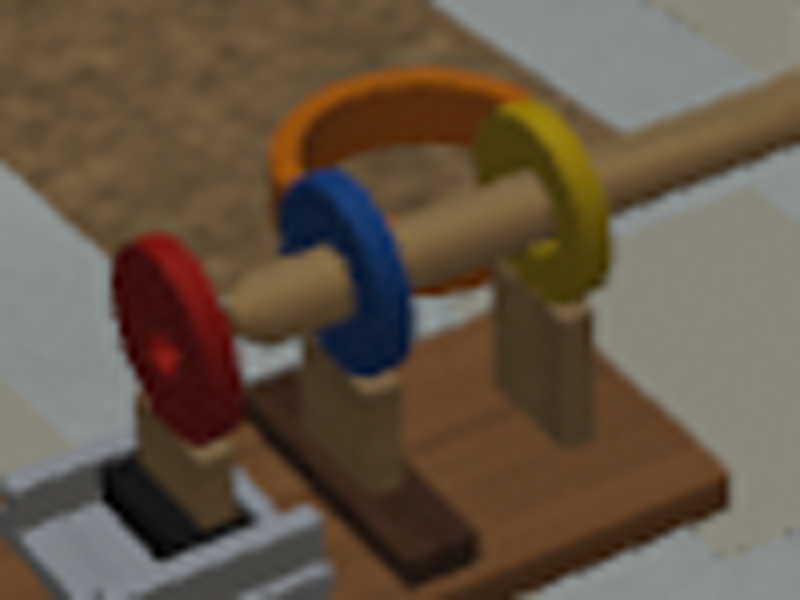

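View pics/e12.png

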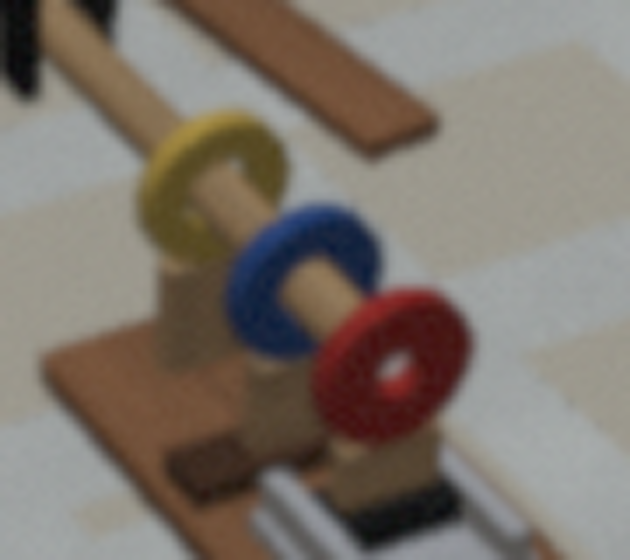

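```bash
for i in 1 2; do python3 -m crank '[[1,[0.02,0,0],[0,0,0]],[1,[0.02,0,0],[0,0,0]],[1,[0,0,0],[0,0,0]]]'|egrep 'pos|force'; done;python3 look.py 13
```

```text
tcp_pos: [0.5356, 0.091, 0.0642]
wrist_force: [0.1, 0.1, -0.5]
tcp_pos: [0.5354, 0.0869, 0.0642]
wrist_force: [0.3, -0.9, -1.5]
tcp [0.5354 0.0869 0.0642] yaw -92.71 F [ 0.33 -0.9  -1.53] t 13.85 grip 0.21520698073194358
shift units(100mm) [-1.0582e+00 -9.0000e-04 -6.0000e-04] turn units [ 0.003  -0.0004 -0.0092]
tool rot [[-0.0473, -0.9989, -0.0023], [-0.9989, 0.0473, -0.0002], [0.0003, 0.0023, -1.0]] F along gauge 0.89 nose x est mm 105.8
```

View pics/s13.png

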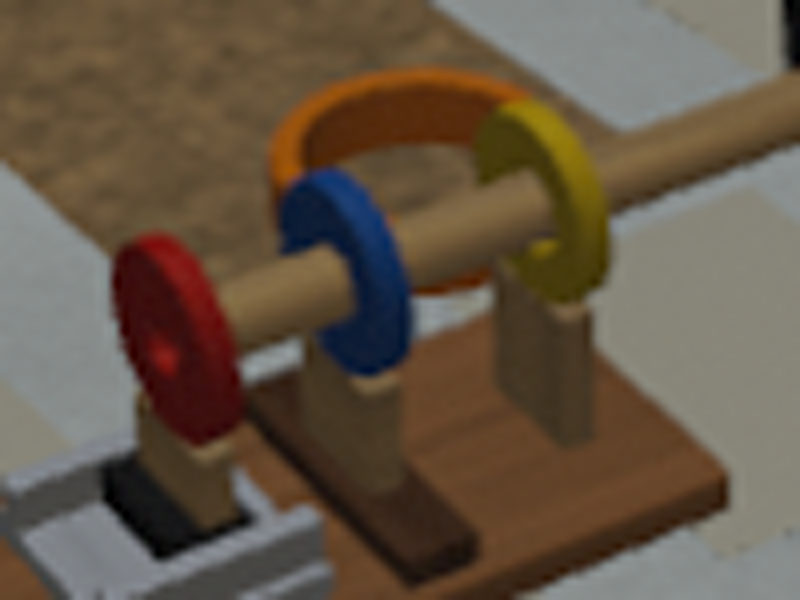

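View pics/e13.png

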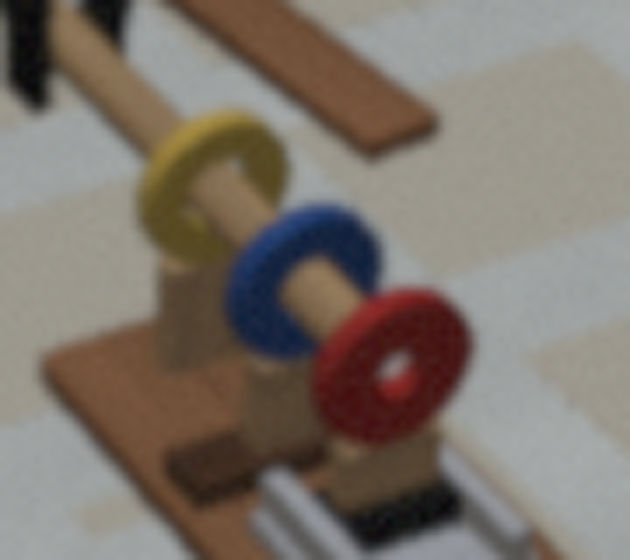

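```bash
for i in 1 2; do python3 -m crank '[[1,[0.015,0,0],[0,0,0]],[1,[0.015,0,0],[0,0,0]],[1,[0,0,0],[0,0,0]]]'|egrep 'pos|force'; done;python3 look.py 14
```

```text
tcp_pos: [0.5353, 0.084, 0.0642]
wrist_force: [-0.1, -0.3, -1.0]
tcp_pos: [0.5352, 0.081, 0.0642]
wrist_force: [0.3, 0.9, -0.6]
tcp [0.5352 0.081  0.0642] yaw -92.71 F [ 0.26  0.9  -0.65] t 14.55 grip 0.21752361847404258
shift units(100mm) [-1.1173e+00 -5.0000e-04 -4.0000e-04] turn units [ 0.0028 -0.0003 -0.009 ]
tool rot [[-0.0472, -0.9989, -0.0022], [-0.9989, 0.0472, -0.0002], [0.0003, 0.0022, -1.0]] F along gauge -0.91 nose x est mm 111.7
```

View pics/s14.png

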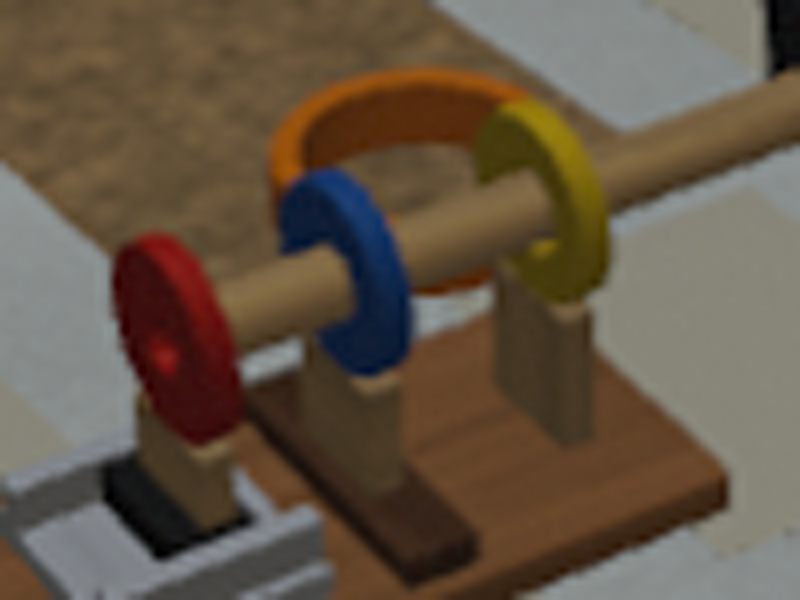

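View pics/e14.png

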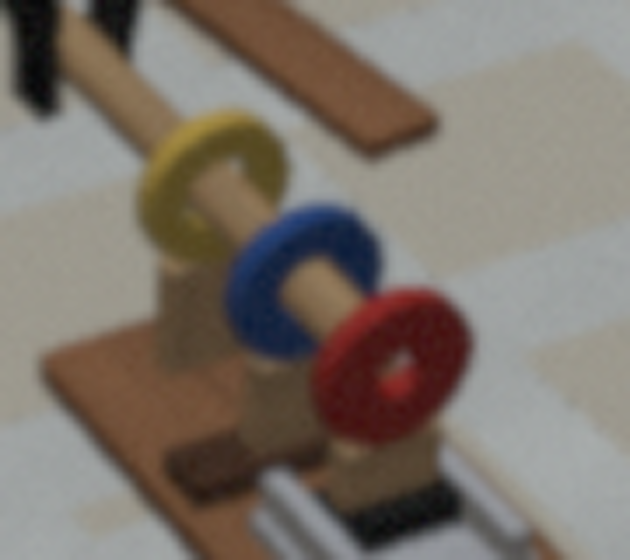

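```bash
for i in 1 2; do python3 -m crank '[[1,[0.01,0,0],[0,0,0]],[1,[0,0,0],[0,0,0]]]'|egrep 'pos|force'; python3 -m crank '[[1,[0.01,0,0],[0,0,0]],[1,[0,0,0],[0,0,0]]]'|egrep 'pos|force'; done;python3 look.py 15
```

```text
tcp_pos: [0.5352, 0.0802, 0.0642]
wrist_force: [-0.2, 0.4, -0.7]
tcp_pos: [0.5352, 0.0792, 0.0642]
wrist_force: [0.3, 0.6, -0.7]
tcp_pos: [0.5355, 0.0787, 0.0644]
wrist_force: [1.2, 2.8, -0.3]
tcp_pos: [0.5359, 0.0784, 0.0645]
wrist_force: [-0.8, 6.4, -1.5]
tcp [0.5359 0.0784 0.0645] yaw -92.69 F [-0.79  6.43 -1.45] t 15.45 grip 0.21802798648432187
shift units(100mm) [-1.1431  0.0074  0.005 ] turn units [-0.0001  0.0023 -0.0087]
tool rot [[-0.047, -0.9989, 0.0001], [-0.9989, 0.047, 0.0018], [-0.0018, -0.0001, -1.0]] F along gauge -6.39 nose x est mm 114.3
```

View pics/e15.png

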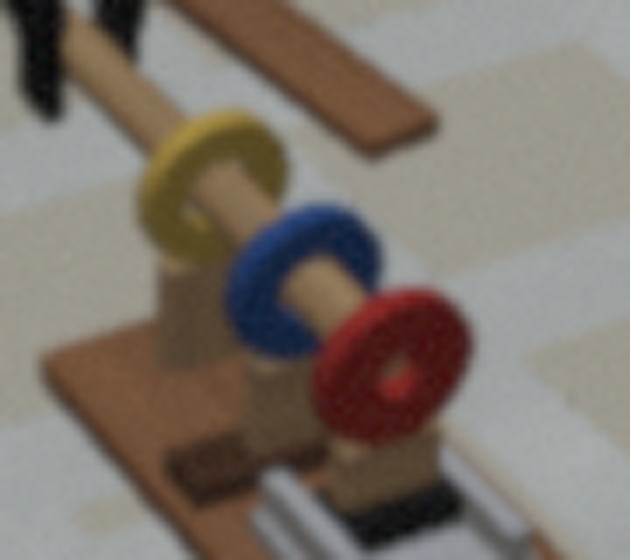

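```bash
for i in 1 ; do python3 -m crank '[[1,[0.01,0,0],[0,0,0]],[1,[0,0,0],[0,0,0]]]'|egrep 'pos|force'; python3 -m crank '[[1,[0.01,0,0],[0,0,0]],[1,[0,0,0],[0,0,0]]]'|egrep 'pos|force'; done;python3 look.py 16
```

```text
tcp_pos: [0.536, 0.0778, 0.0646]
wrist_force: [-0.1, 6.8, -0.3]
tcp_pos: [0.536, 0.077, 0.0646]
wrist_force: [-0.2, 7.5, -0.2]
tcp [0.536  0.077  0.0646] yaw -92.69 F [-0.19  7.54 -0.21] t 15.95 grip 0.22108115763972375
shift units(100mm) [-1.1572  0.0093  0.0066] turn units [-0.0009  0.0034 -0.0086]
tool rot [[-0.0469, -0.9989, 0.0008], [-0.9989, 0.0469, 0.0026], [-0.0026, -0.0007, -1.0]] F along gauge -7.53 nose x est mm 115.7
```

View pics/s16.png

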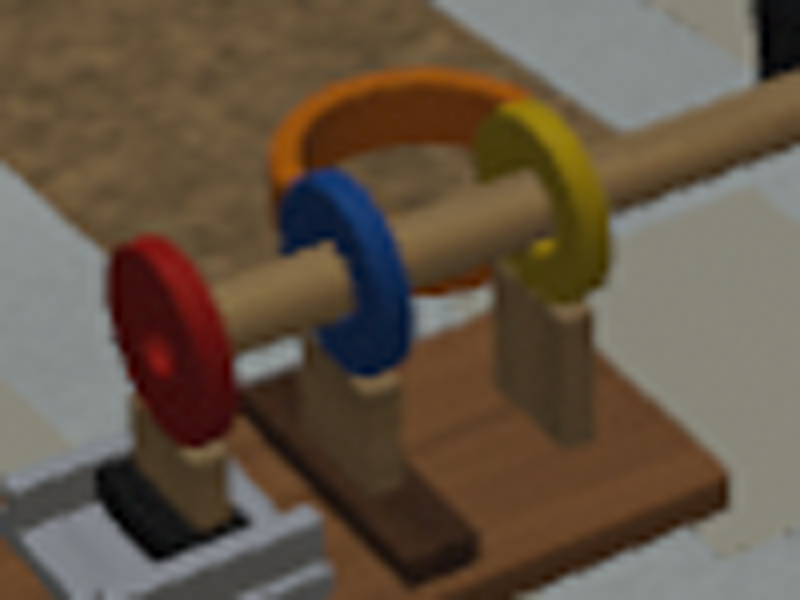

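View pics/e16.png

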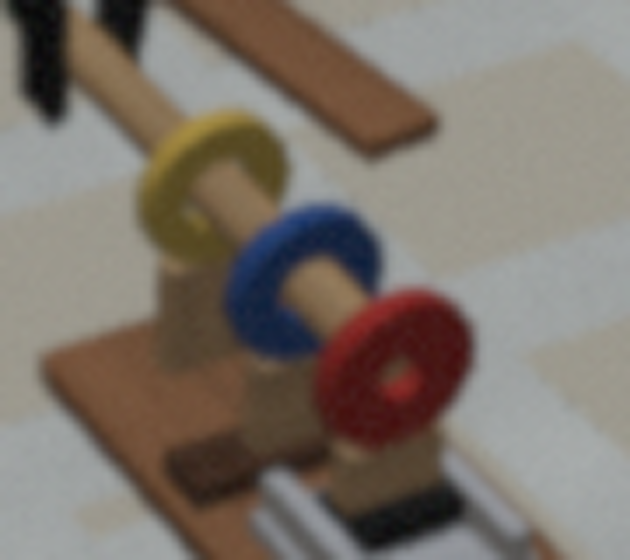

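```bash
python3 -m crank '[[1,[0.01,0,0],[0,0,0]],[1,[0.01,0,0],[0,0,0]],[1,[0,0,0],[0,0,0]]]'|egrep 'pos|force'; python3 -m crank '[[1,[0.01,0,0],[0,0,0]],[1,[0.01,0,0],[0,0,0]],[1,[0,0,0],[0,0,0]],[1,[0,0,0],[0,0,0]]]'|egrep 'pos|force';python3 look.py 17
```

```text
tcp_pos: [0.536, 0.075, 0.0646]
wrist_force: [-0.1, 8.0, -0.9]
tcp_pos: [0.5359, 0.0731, 0.0646]
wrist_force: [-0.1, 7.7, -0.3]
tcp [0.5359 0.0731 0.0646] yaw -92.68 F [-0.09  7.67 -0.31] t 16.75 grip 0.21592498534277857
shift units(100mm) [-1.1965  0.0094  0.0068] turn units [-0.001   0.0033 -0.0084]
tool rot [[-0.0467, -0.9989, 0.0009], [-0.9989, 0.0467, 0.0026], [-0.0026, -0.0008, -1.0]] F along gauge -7.66 nose x est mm 119.7
```

View pics/s17.png

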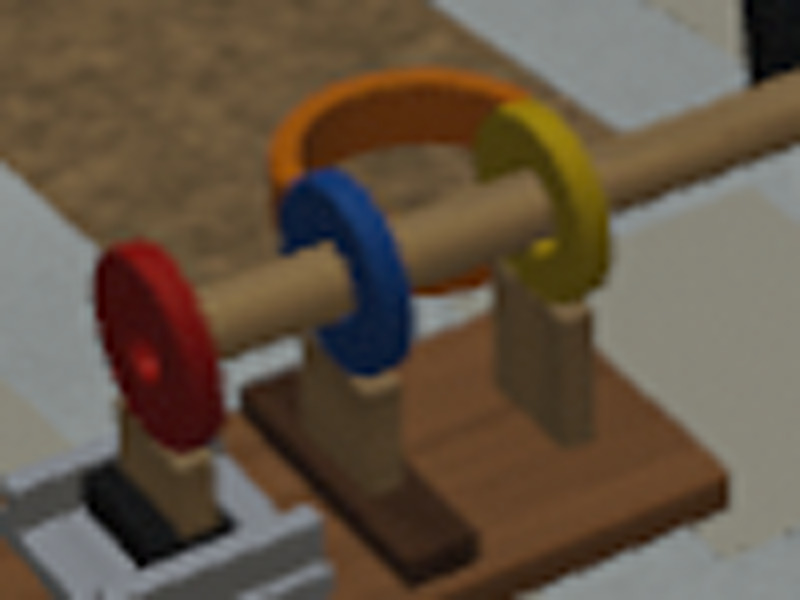

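View pics/e17.png

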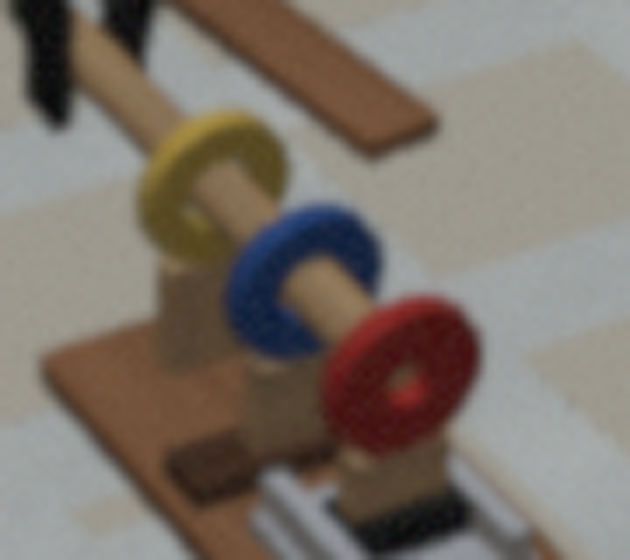

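```bash
python3 -m crank '[[1,[-0.01,0,0],[0,0,0]],[1,[-0.008,0,0],[0,0,0]],[1,[0,0,0],[0,0,0]]]'|egrep 'pos|force';  python3 look.py 18; python3 -m crank '[[0.4,[0,0,0],[0,0,0]],[0.2,[0,0,0],[0,0,0]],[0,[0,0,0],[0,0,0]],[-0.5,[0,0,0],[0,0,0]],[-1,[0,0,0],[0,0,0]],[-1,[0,0,0],[0,0,0]],[-1,[0,0,0],[0,0,0]],[-1,[0,0,0],[0,0,0]]]'; python3 look.py 19
```

```text
tcp_pos: [0.535, 0.0732, 0.0642]
wrist_force: [1.2, 3.8, -0.8]
tcp [0.535  0.0732 0.0642] yaw -92.69 F [ 1.2   3.81 -0.79] t 17.15 grip 0.213772526242059
shift units(100mm) [-1.1955e+00  7.0000e-04  3.0000e-04] turn units [ 0.0023  0.0001 -0.0086]
tool rot [[-0.0469, -0.9989, -0.0018], [-0.9989, 0.0469, 0.0001], [-0.0, 0.0018, -1.0]] F along gauge -3.85 nose x est mm 119.5
time_s: 18.05
tcp_pos: [0.5348, 0.073, 0.0642]
ee_rot: [[-0.047, -0.999, -0.002], [-0.999, 0.047, -0.0], [0.0, 0.002, -1.0]]
wrist_force: [0.1, 0.1, -0.7]
gripper_width: 0.856
tcp [0.5348 0.073  0.0642] yaw -92.7 F [ 0.08  0.06 -0.73] t 18.05 grip 0.8557829288113113
shift units(100mm) [-1.1978e+00 -9.0000e-04 -4.0000e-04] turn units [ 0.0029 -0.0004 -0.0088]
tool rot [[-0.047, -0.9989, -0.0023], [-0.9989, 0.047, -0.0002], [0.0003, 0.0022, -1.0]] F along gauge -0.07 nose x est mm 119.8
```

View pics/s19.png

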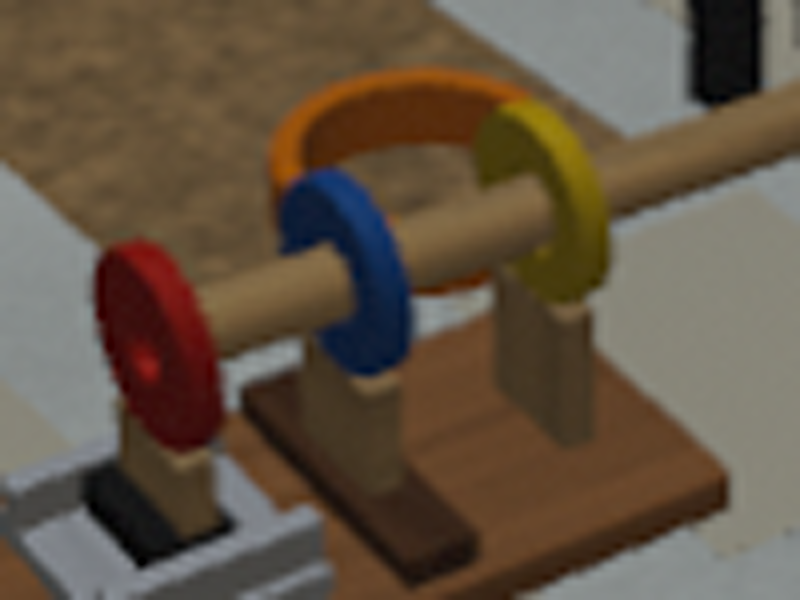

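View pics/e19.png

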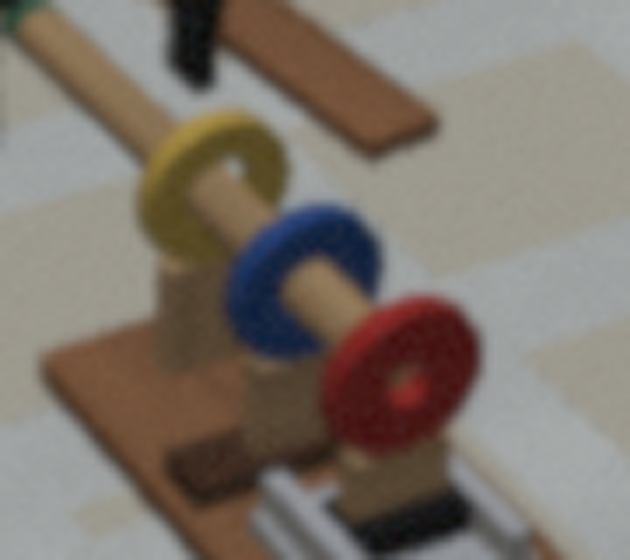

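Released: the dowel stays in the rings (red ring left edge at about (97,300) in the scene crop, unchanged). Now I lift clear.

```bash
python3 -m crank '[[-1,[0,0,0],[0,0,0]],[-1,[0,0,-0.1],[0,0,0]],[-1,[0,0,-0.3],[0,0,0]],[-1,[0,0,-0.4],[0,0,0]],[-1,[0,0,-0.4],[0,0,0]],[-1,[0,0,-0.4],[0,0,0]],[-1,[0,0,0],[0,0,0]],[-1,[0,0,0],[0,0,0]]]'; python3 -m crank '[[-1,[0,0,0],[0,0,0]],[-1,[0,0,0],[0,0,0]],[-1,[0,0,0],[0,0,0]],[-1,[0,0,0],[0,0,0]]]'|grep vel; python3 look.py 20; python3 - <<'E'
from station import r
import cv2
for n in("scene","side","wrist"): cv2.imwrite(f"pics/{n}20.png",r.capture(n)["img"])
E
```

```text
time_s: 18.95
tcp_pos: [0.5354, 0.0732, 0.2259]
ee_rot: [[-0.047, -0.999, 0.001], [-0.999, 0.047, 0.002], [-0.002, -0.001, -1.0]]
wrist_force: [0.5, 0.4, -1.3]
gripper_width: 0.999
tcp [0.535  0.0729 0.2234] yaw -92.7 F [0.4  0.03 0.18] t 19.35 grip 0.9993388993366837
shift units(100mm) [-1.2001 -0.0049  1.5908] turn units [ 0.0046 -0.0013 -0.0089]
tool rot [[-0.0471, -0.9989, -0.0037], [-0.9989, 0.0471, -0.0009], [0.001, 0.0036, -1.0]] F along gauge -0.04 nose x est mm 119.8
```

View pics/s20.png

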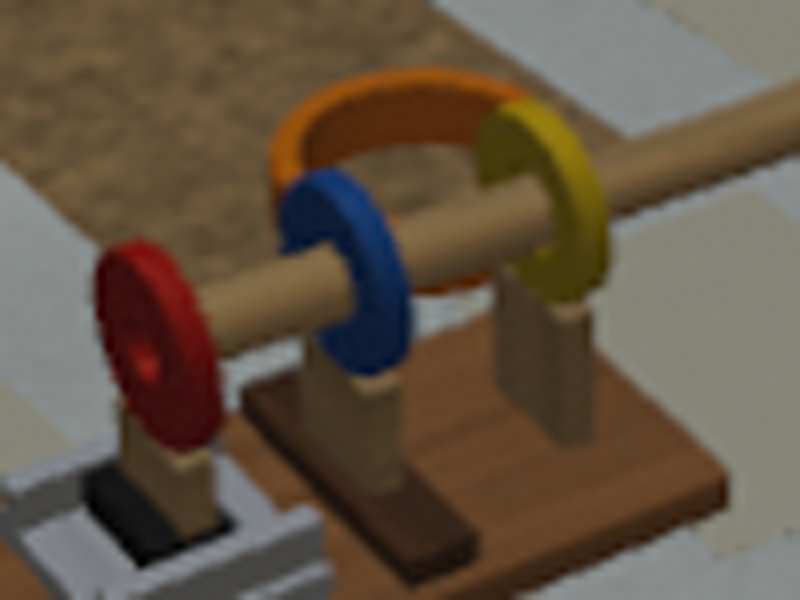

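View pics/side20.png

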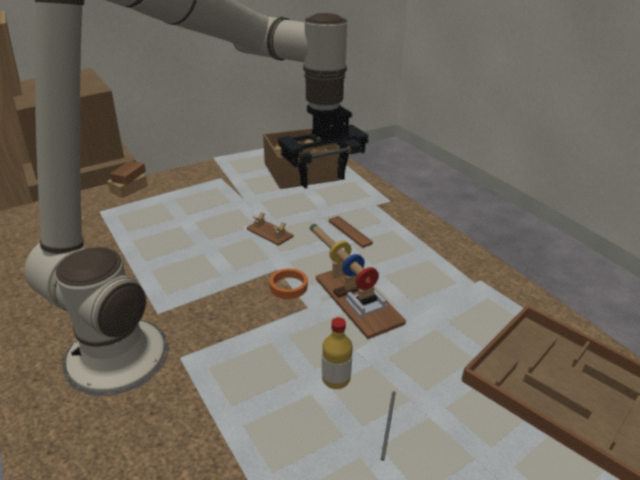

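View pics/wrist20.png

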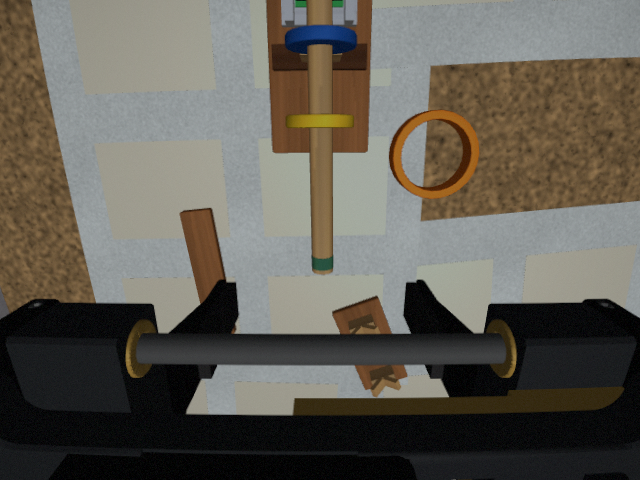

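```bash
python3 -c "
from station import r
print(r.finish_job())"
```

```text
the job is handed in; nothing more can be done
None
```

The dowel is through the yellow and blue rings, the red ring has been pushed back about 5 mm, and I handed the job in at about 19.5 s of the 48 s allowed. `finish_job()` reports no verdict.

- **Grip and insertion:** I gripped the dowel about 80 mm behind its middle. It went through the yellow and blue rings with only about 1 N of wrist force, which is at the noise level.
- **Pressing the red ring:** The tip met the red ring with about 114 mm inserted. The ring gave at about 7–8 N and I pushed on slowly for a few millimetres. I then backed off, with about 4 N of push still on when I opened the gripper, and lifted clear.
- **Last checks:**
  - The dowel lies through the rings along the gauge axis, with its tip about 119–120 mm past the yellow ring's front face, by the arm position at release.
  - The red ring's slip, measured from its shift in the scene picture, is about 5 mm and did not change after release. The green strip is uncovered.
  - The gripper is open and clear, about 160 mm above where it let go.
  - The glue, tape and wood strip look unmoved.
- **Disagreement:** Before insertion, the wrist camera and the two fixed cameras differed by about 1 mm on the dowel's sideways position. I aimed between them. I did not measure the tip's sideways position or height again after release.

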